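Load a keyed collet into the lever-closing fixture

TASK

Take the long-nosed collet out of the rack and load it into the upright collet fixture: the key is out of sight down the bore, so rest the collet lightly on it, turn it until the keyway drops over the key, and lower it in your grip until its flange sits fully home, without forcing or dropping it. Then swing the closing lever all the way over and let go, leaving the other collets and tools where they are.

Things in the scene. Friction and masses are not known exactly. Their poses are not given: they have to be found in the camera images.
- collet: The long-nosed steel collet, the only one in the rack whose nose stands tall above its flange; about 0.32 kg. Origin at the centre of its rear (lower) end, z up to the nose, x towards its keyway. Above the origin: body 31.6 mm in diameter from 0 to 70 mm, flange 44 mm in diameter from 70 to 80 mm (its underside seats), round nose 28 mm in diameter from 80 to 120 mm, the place to grip.
- collet_nose (a point): Centre of the collet's top face, 120 mm above its origin; axes as the collet's. A dark punch mark, 4 mm, near the face's edge lies on the keyway's side, midway between two of the three slits.
- collet_keyway (a point): The keyway's open end, at the rim of the collet's rear end, 16 mm from its axis. The keyway is one straight groove up the side of the body, 7.6 mm wide, 5.8 mm deep, 46 mm long. In the rack it faces the side away from the robot, within about 25 degrees of the rack's x axis.
- fixture: The collet fixture, fixed to the bench: cast-iron base plate 170 x 130 x 16 mm, round body 107 mm in diameter, turned up to 15 degrees. Origin at the centre of its underside, z up along the bore, x away from the robot. A steel spindle in its top has a bore 35 mm in diameter; it is clamped where the last job left it. The key is delicate: over 40 N between collet and fixture spoils it.
- fixture_mouth (a point): Centre of the bore's mouth, level with the spindle's rim, 120 mm above the bench; axes as the fixture's. The mouth has a chamfer 3 mm wide, 6 mm deep. Fully home, the collet's flange rests on the rim and its origin is 70 mm below this point.
- key_level (a point): Point on the bore's axis level with the top of the key, 30 mm below the mouth; axes as the fixture's. The key, 5.6 mm wide, sticks 5.5 mm into the bore, out of sight, pointing anywhere within 57 degrees either side of the fixture's x axis. Off the key a collet stops here with its rear end; with its keyway within about 4 degrees of the key it goes on down freely.
- lever (a joint): Closing lever on the ring round the fixture's body, turning about the bore axis, in rad: 0 open, 1.2 closed against its stop; grows anticlockwise seen from above. Starts at 0 to 0.15. Stays where it is left; takes about 3 N at the knob. Closing raises a sleeve 7 mm round the collet's flange.
- lever_knob (a point): Centre of the lever's black ball knob, 30 mm in diameter, 124 mm from the bore axis, 114 mm above the bench, on a rod 11 mm thick that rises to it from the ring. With the lever at 0 it lies 145 degrees anticlockwise from the fixture's x axis (robot's side, left); closing carries it past the side facing the robot to about 214 degrees.
- rack: Fixed plywood collet rack, top 95 mm above the bench, 75 x 262 mm, turned up to 10 degrees; four collets hang by their flanges in a row of 37 mm holes 60 mm apart along its y axis. Origin at the centre of its underside.
- short_a: Ordinary short collet in the rack, flange 44 mm in diameter, its top 10 mm above the rack. Stays there. Origin at its rear end.
- short_b: Ordinary short collet, as short_a.
- short_c: Ordinary short collet, as short_a.
- drill_chuck: Drill chuck standing on its jaws with its taper shank up, 46 mm in diameter, 130 mm high. Bystander.
- wood_blank: Square wooden blank 170 x 38 x 38 mm lying on the bench. Bystander.
- chuck_key: T-shaped chuck key, 98 x 90 mm, 11 mm thick, lying on the bench. Bystander.
- gouge: Wood-turning gouge with wooden handle, 430 mm long, lying across the far side of the bench. Bystander.
- skew: Skew chisel with wooden handle, 410 mm long, lying across the far side of the bench. Bystander.
There are look-alikes about, which are no part of the job. What is shaped like the collet but green or purple is not meant.

How it is judged (in metres and radians):
On the way, in this order (a step that is already met when the one before it is completed fails the run):
1. the collet is fully home in the fixture, upright, with the lever still open (z of collet in the frame of fixture_mouth below -0.0675 m and horizontal distance between collet and fixture_mouth below 0.005 m and angle between collet's own z axis and vertical below 0.08 rad and value of joint lever below 0.5 rad), for 0.2 s.
2. the closing lever is swung over (value of joint lever above 1.05 rad), for 0.2 s.
At the end, for the whole second after the job is handed in: The long-nosed collet is home in the fixture (flange within 2.5 mm of its seat, centred within 5 mm, upright within 0.08 rad) and at rest, and the lever is closed past 1.05 rad; the lever is closed only after the collet is home (z of collet in the frame of fixture_mouth below -0.0675 m and horizontal distance between collet and fixture_mouth below 0.005 m and angle between collet's own z axis and vertical below 0.08 rad and value of joint lever above 1.05 rad and linear speed of collet below 0.02 m/s); the robot touches nothing.
It fails at once if the collet is pressed or dropped on the fixture with more than 40 N (contact force between collet and fixture above 40 N).
It fails at once if another collet is moved more than 20 mm (distance of any of short_a, short_b, short_c from where it was at the start of the episode above 0.02 m).
It fails at once if a tool or blank on the bench is moved more than 30 mm (distance of any of drill_chuck, wood_blank, chuck_key, gouge, skew from where it was at the start of the episode above 0.03 m).
It also fails if it takes over 72 s, if anything falls off the work surface, if the arm or the gripper's body presses on something with over 40 N, if the wrist force passes 120 N, or if a joint passes its speed limit or range.

ROBOT

A 6-joint arm with a two-finger parallel gripper is mounted at the origin on the work surface. World frame = base frame: x ahead of the robot, y to its left, z up, the work surface at z = 0. Lengths are in mm, angles in rad, forces in N, time in s.
With the tool pointing down it reaches from about 325 to 900 mm from the base axis. Payload 6.1 kg.
Tool frame: the origin (TCP) lies between the finger pads; the fingertips stand 14 mm ahead of it and the grasp point (between the pads) lies 5 mm behind it; z points along the fingers, y is the direction in which the jaws open and shut (so a half turn about z gives the same grasp; the last joint's range is limited). The gripper opens to 87 mm and grips with 3 to 60 N. Pads are 19 mm wide; open, the fingers measure 117 mm over their backs; the gripper's body (75 mm by 190 mm) begins 51 mm behind the grasp point.
Start: joints at [-1.388, 0.22, 1.526, -0, 1.395, -0.126], TCP at [189.94, -595.431, 236.538] pointing down, gripper open.
Joint ranges: [-2.98, 2.98], [-0.91, 2.08], [0.09, 2.57], [-1.24, 4.39], [0.2, 2.65], [-2.68, 2.68]. Speed limits (rad/s): [2.57, 2.57, 3.01, 3.14, 3.14, 3.14].

INTERFACE

Orientations are given as a unit quaternion [x, y, z, w].
In Python, from station import bot, read_camera, camera_info, order, spot_in, regions_of, place_of gives the robot as it stands.
- The arm moves only by the shell command python3 -m jog 'ROWS'. ROWS is JSON, a list of rows, each an object of numbers: "x", "y", "z": the shift along the tool's x, y, z in m; "rx", "ry", "rz": the turn, a rotation vector about the tool's x, y, z in degrees; "grip": the finger opening in m, from 0 to 0.087. In form: [{"x": .., "y": .., "z": .., "rx": .., "ry": .., "rz": .., "grip": ..}, ...]. A call has 1 to 5 rows; each row is the pose to reach, as a shift and turn from the pose commanded when the call began, along the tool's axes at that moment; what a row does not reach only later rows make up. A row lasts 1/12 s, in which the tool goes at most 41.7 mm and 7.16 degrees, less where a joint would pass 70% of its speed; a pose out of reach is approached as far as the arm can. A call with a gripper value outside its range is refused whole. The fingers move at their own pace and stop on an object; the grip force is fixed at half the most. Time passes only in rows, so rows that repeat a pose let the fingers close. It gives the time, the measured TCP pose, the force and the opening at its end, in the units of the state.
- bot.sense(): the state, without advancing time (a new reading comes with each control period).
- read_camera(name): name is "scene" or "side" or "wrist"; returns the picture (400x640x3 uint8, red, green, blue); there is no depth.
- camera_info(name): a dict with "fx", "fy", "cx", "cy" (pixels), "world_to_cam" (4x4, takes a point from world to camera coordinates). Camera axes: x right, y up, looking along -z (the intrinsics and any distortion apply to the point x, -y, -z); pixel columns grow to the right and rows downward; lengths in mm; the calibration is good to about 2 mm. A picture is of the moment at which its call begins: read the wrist's pose just before it. camera_info takes no time and is no camera call; for the wrist camera it gives the pose at the moment of the call.
- order.finish_job(): hands the job in, once; it reports no verdict.
Trained networks look in the newest picture that a camera, given by its name, has taken for a name from the list of things; names that differ only in an ending like _2 or _b are one class to them, and where a whole thing is asked for, a point or a joint stands for the part that bears it (a point fixed in the world has none). Each returns a list of dicts, best first, with "score" (0 to 1); they miss things now and then, are a little off and sometimes report something else, mostly with a low value. They report only what shows in the picture. A call takes as long as a camera call. They do not tell look-alikes from the thing itself.
- spot_in(query, camera): "bbox" ([left, top, width, height] as shares, 0 to 1, of the picture: columns of its width, rows of its height, round what is visible of it).
- regions_of(query, camera): "region" (400x640 bool, what is visible of it) and "bbox" ([left, top, width, height] as shares, 0 to 1, of the picture: columns of its width, rows of its height, round what is visible of it).
- place_of(query, camera): "xy" ([column, row] as shares, 0 to 1, of the picture: columns of its width, rows of its height: a listed point, or the origin of a listed thing).
The state is a dict: "time": time; "qpos": joint angles; "joint_vel": joint speeds; "joint_efforts": joint torques, N m; "eef_pos": TCP position; "orientation": TCP orientation; "force": force on the tool from outside, world axes, zero at the start; "wrist_torque": the same for the moment, N m; "grip_width": opening from 0.0 (shut) to 1.0 (fully open).
Only numpy, scipy, OpenCV 4.12 (cv2) and the standard library are available. Lean on these libraries where they do the work, as an engineer would, in place of code of your own. Each camera call takes 0.05 s, during which the arm holds its last target.

## Working session

There is one attempt and no reset: what is moved stays moved. The work goes in short steps, Python scripts to look and compute and a shell command to move; the robot and the scene stay as the last step left them, time stands still between calls to the robot, and variables do not carry over. Pictures are saved under pics/ and viewed, and the job is handed in when it is done.

```bash
ls; mkdir -p pics
python3 - <<'E'
from station import *
import cv2
print(bot.sense())
for c in ["scene","side","wrist"]:
    im=read_camera(c); cv2.imwrite(f"pics/{c}0.png",im[:,:,::-1])
    i=camera_info(c); print(c,{k:(v if not hasattr(v,'tolist') else v.tolist()) for k,v in i.items()})
E
```

```text
pics
{'time': 0.0, 'qpos': array([-1.38808951e+00,  2.21227048e-01,  1.52761632e+00, -3.60388524e-06,
        1.39467849e+00, -1.26096166e-01]), 'joint_vel': array([-7.33558984e-04,  1.72113018e-03,  1.06112754e-03, -9.97850921e-04,
        1.52230098e-05,  7.59962076e-04]), 'joint_efforts': array([ 1.84937067e-03, -4.94607675e+01, -3.87378287e+01,  7.00880494e-02,
        5.71990921e-02, -1.62790311e-04]), 'eef_pos': array([ 189.83848029, -594.85216875,  235.4338909 ]), 'orientation': array([ 9.88103243e-01,  1.53788979e-01, -2.90727658e-05, -9.64164929e-04]), 'force': array([-0.08986736,  0.18893807, -0.48640916]), 'wrist_torque': array([0.02814987, 0.04187451, 0.02610455]), 'grip_width': 1.000767931126216}
scene {'fx': 377.1880700375809, 'fy': 377.1880700375809, 'cx': 318.9000413068125, 'cy': 200.3366989412552, 'world_to_cam': [[0.8368628119347984, 0.5473920536686122, -0.004751166282218983, -491.14113685613086], [-0.41765288138186474, 0.644077858780642, 0.6408820347786081, 142.4506849262055], [0.3538738541825437, -0.5343460034556282, 0.7676246764643445, -1420.6743074541848], [0.0, 0.0, 0.0, 1.0]]}
side {'fx': 468.9474287239089, 'fy': 468.9474287239089, 'cx': 318.608151567037, 'cy': 193.61894186090737, 'world_to_cam': [[-0.9846181586897212, -0.17403596052253167, -0.01544558265209406, 575.5736279411168], [0.12361831932235025, -0.7563848039271678, 0.642339894071649, -111.55529797505247], [-0.12347304445254578, 0.6305501667853713, 0.7662642458450999, -1370.3126246507754], [0.0, 0.0, 0.0, 1.0]]}
wrist {'fx': 339.38074531233895, 'fy': 339.38074531233895, 'cx': 320.13205691454414, 'cy': 201.3155130729095, 'world_to_cam': [[0.30345264003725664, -0.9528454082000548, -0.0014571638523330828, -624.2300909280424], [0.9090017909098486, 0.28994764493349756, -0.2994095979092999, 35.354302413735354], [0.2857135617661669, 0.08953206838665052, 0.9541235608417291, -391.10000982424435], [0.0, 0.0, 0.0, 1.0]]}
```

View pics/scene0.png

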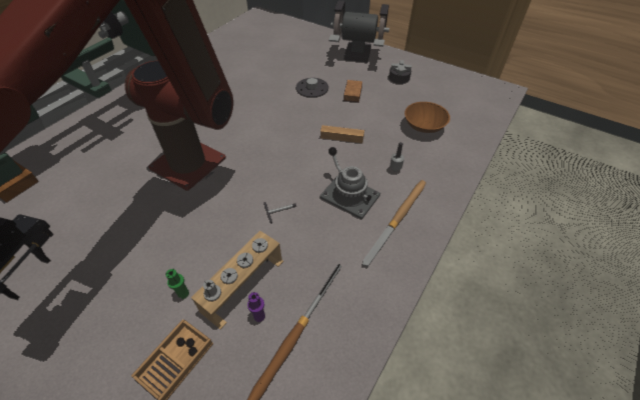

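View pics/side0.png

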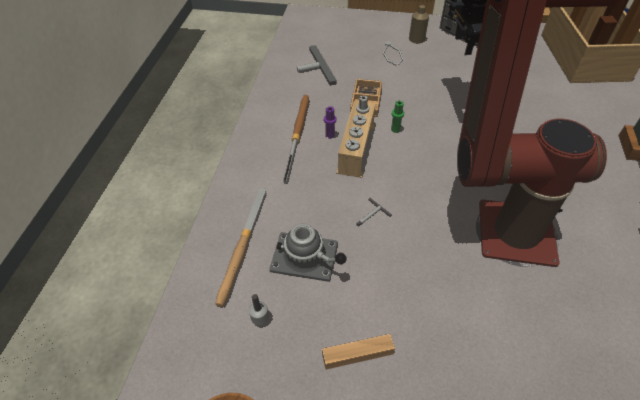

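View pics/wrist0.png

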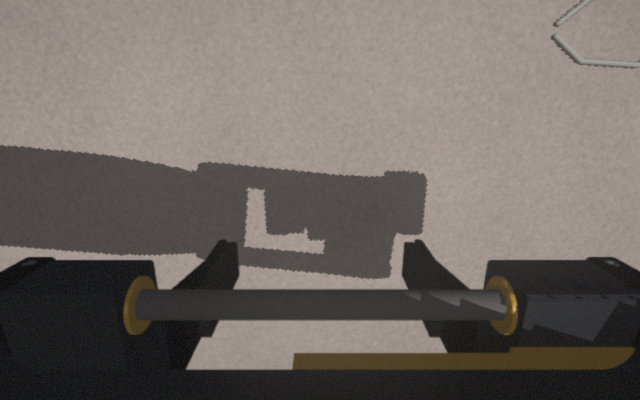

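The scene camera shows three candidates: the steel collet in the rack's near end (211,290), a green look-alike standing at (176,283) and a purple one at (256,305). The side camera has them at (364,103), (398,115) and (330,120). I choose the steel one in the rack. Next I'll triangulate.

```bash
cat > h.py <<'E'
import numpy as np, cv2
from station import *
def P(cam,info=None):
    i=info or camera_info(cam); return i
def proj(i,p):
    M=np.array(i['world_to_cam']); c=M[:3,:3]@np.asarray(p,float)+M[:3,3]
    return np.array([i['cx']+i['fx']*c[0]/-c[2], i['cy']+i['fy']*(-c[1])/-c[2]])
def ray(i,uv):
    M=np.array(i['world_to_cam']); R=M[:3,:3]; o=-R.T@M[:3,3]
    d=np.array([(uv[0]-i['cx'])/i['fx'],-(uv[1]-i['cy'])/i['fy'],-1.]); d=R.T@d
    return o,d/np.linalg.norm(d)
def atz(i,uv,z):
    o,d=ray(i,uv); return o+d*(z-o[2])/d[2]
def tri(l):
    A=np.zeros((3,3));b=np.zeros(3)
    for i,uv in l:
        o,d=ray(i,uv);Q=np.eye(3)-np.outer(d,d);A+=Q;b+=Q@o
    p=np.linalg.solve(A,b); 
    return p,[np.round(proj(i,p)-uv,1).tolist() for i,uv in l]
E
python3 - <<'E'
from h import *
I={c:camera_info(c) for c in ["scene","side"]}
for q in ["collet_nose","collet","fixture_mouth","fixture","lever_knob","short_a","rack","drill_chuck","wood_blank","chuck_key"]:
    r={}
    for c in I:
        r[c]=[(np.array(d['xy'])*[640,400],round(d['score'],2)) for d in place_of(q,c)]
        print(q,c,[(np.round(a).tolist(),s) for a,s in r[c][:5]])
    if r['scene'] and r['side']:
        print('   ',tri([(I[c],r[c][0][0]) for c in I]))
a=read_camera("scene"); cv2.imwrite("pics/s1.png",cv2.resize(a[215:345,140:300,::-1],None,fx=5,fy=4.6,interpolation=cv2.INTER_CUBIC)[:600,:800])
b=read_camera("side"); cv2.imwrite("pics/s2.png",cv2.resize(b[210:310,240:380,::-1],None,fx=5.5,fy=5.5,interpolation=cv2.INTER_CUBIC))
print(bot.sense()['time'])
E
```

```text
collet_nose scene [([206.0, 286.0], 0.7), ([172.0, 272.0], 0.69), ([255.0, 296.0], 0.63), ([217.0, 305.0], 0.56)]
collet_nose side [([330.0, 110.0], 0.86), ([401.0, 101.0], 0.67), ([364.0, 98.0], 0.43)]
    (array([ 550.85872955, -348.64917441,  133.38916141]), [[23.6, 5.9], [15.8, -8.4]])
collet scene [([258.0, 317.0], 0.85), ([182.0, 289.0], 0.73), ([218.0, 302.0], 0.72)]
collet side [([395.0, 128.0], 0.82), ([365.0, 123.0], 0.75), ([330.0, 135.0], 0.52)]
    (array([ 483.46824617, -342.53474283,  -10.00986557]), [[-35.8, -16.5], [-31.3, 8.6]])
fixture_mouth scene [([352.0, 172.0], 0.94)]
fixture_mouth side [([302.0, 232.0], 0.69), ([364.0, 98.0], 0.51)]
    (array([593.71917014, 187.0445922 , 121.18187923]), [[0.2, 0.0], [0.3, -0.1]])
fixture scene [([349.0, 199.0], 0.93), ([351.0, 170.0], 0.15)]
fixture side [([301.0, 259.0], 0.71)]
    (array([597.39672071, 185.77003165, -11.51828659]), [[1.2, 0.2], [1.5, -0.3]])
lever_knob scene [([330.0, 149.0], 0.75)]
lever_knob side [([347.0, 159.0], 0.73), ([342.0, 258.0], 0.56)]
    (array([530.02126876,  81.68567473, 284.36125448]), [[-12
[... 342 characters left out ...]
ne [([245.0, 283.0], 0.91)]
rack side [([358.0, 150.0], 0.7), ([357.0, 133.0], 0.32), ([366.0, 124.0], 0.28)]
    (array([ 497.96341738, -266.52645747,   -4.61378062]), [[-1.1, -0.3], [-0.9, 0.3]])
drill_chuck scene [([396.0, 172.0], 0.61)]
drill_chuck side [([261.0, 317.0], 0.6)]
    (array([672.38230643, 382.39661783,  -4.9098969 ]), [[-0.7, -0.1], [-1.0, 0.1]])
wood_blank scene [([343.0, 142.0], 0.7)]
wood_blank side [([353.0, 354.0], 0.57)]
    (array([419.79403772, 433.02665954, -15.47256185]), [[0.2, 0.0], [0.3, -0.1]])
chuck_key scene [([266.0, 216.0], 0.62)]
chuck_key side [([380.0, 210.0], 0.61)]
    (array([396.55534388, -31.81990818, -16.51085006]), [[0.5, 0.2], [0.6, -0.2]])
1.25
```

View pics/s1.png

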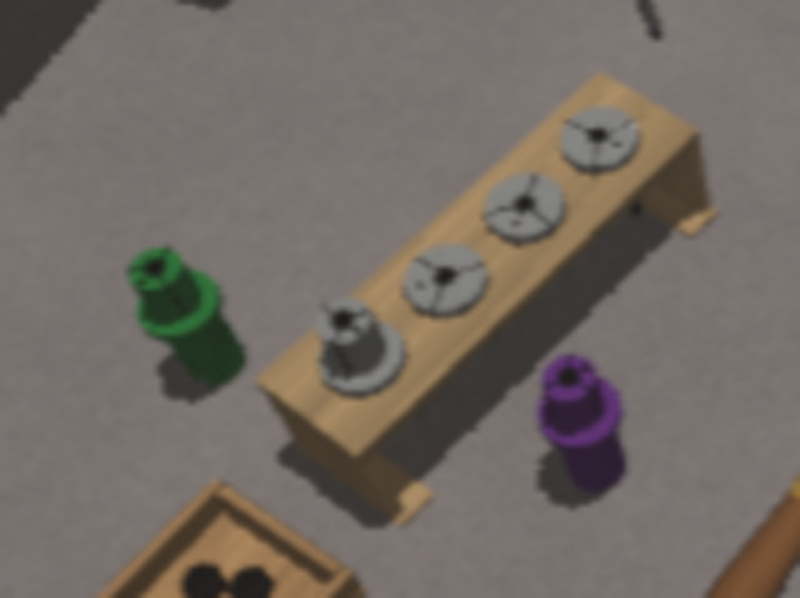

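View pics/s2.png

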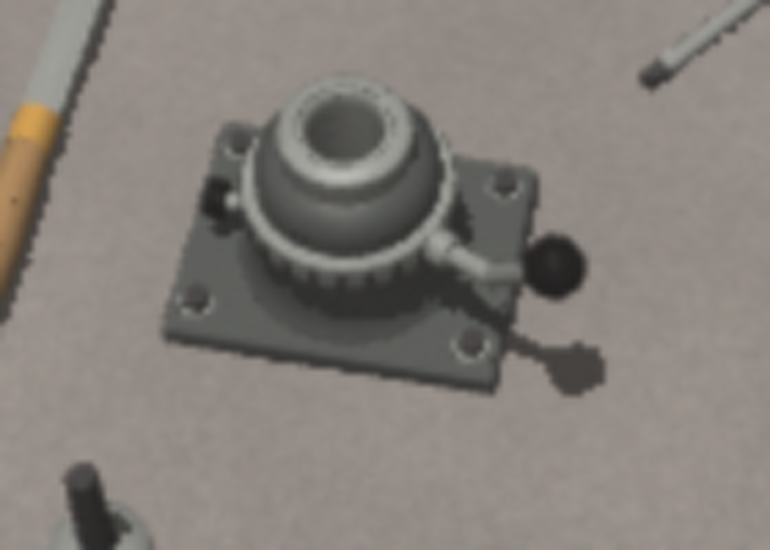

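Run:
```python
from h import *
I={c:camera_info(c) for c in ["scene","side"]}
print("nose",tri([(I['scene'],[210,285]),(I['side'],[364,98])]))
print("nose",tri([(I['scene'],[206,286]),(I['side'],[364,98])]))
for z in [155]:
  print(atz(I['scene'],[210,285],z))
print("knob",tri([(I['scene'],[332.5,151.5]),(I['side'],[341.5,258])]))
# tool axes in world, camera pose in tool
from scipy.spatial.transform import Rotation as R
s=bot.sense(); Rt=R.from_quat(s['orientation']).as_matrix(); print(Rt.round(3))
M=np.array(camera_info('wrist')['world_to_cam']); Rc=M[:3,:3].T; o=-Rc@M[:3,3]
print("cam in tool",Rt.T@(o-s['eef_pos']),(Rt.T@Rc).round(3))
```

```text
nose (array([ 497.12131166, -364.65521762,  139.7464347 ]), [[-1.3, -0.4], [-0.9, 0.4]])
nose (array([ 493.92661496, -370.55492279,  137.78365554]), [[0.3, 0.1], [0.2, -0.1]])
[ 509.10110901 -367.66028042  155.        ]
knob (array([482.61495434, 242.47329211, 110.77330093]), [[-0.5, -0.1], [-0.7, 0.2]])
[[ 0.953  0.304  0.   ]
 [ 0.304 -0.953 -0.   ]
 [ 0.     0.    -1.   ]]
cam in tool [ 8.30449512e+01  6.17787308e-02 -1.47135135e+02] [[-0.     0.954  0.3  ]
 [ 1.     0.     0.   ]
 [-0.     0.3   -0.954]]
```

Crop: the steel collet at scene (209,284) is the tall-nosed one, the three short collets are in the same rack, and green and purple stand beside it on the bench. The lever knob is at scene (332,151) and side (341,258).

Run:
```python
from h import *
I={c:camera_info(c) for c in ["scene","side"]}
f=lambda u,v:[140+u/5,215+v/4.6]
pts=[atz(I['scene'],f(*p),105) for p in [(600,138),(525,207),(446,280)]]
n=atz(I['scene'],f(343,320),145)
print(np.round(pts,1),n)
d=pts[0]-pts[2]; print("rack yaw", np.degrees(np.arctan2(-d[0],d[1])), np.linalg.norm(d)/2)
print("expected hole4",2*pts[2]-pts[1], pts[2]-d/2)
print(atz(I['side'],[364,97.5],145))
s=bot.sense()
from scipy.spatial.transform import Rotation as R
Rt=R.from_quat(s['orientation']).as_matrix()
print(Rt.T@(np.array([n[0],n[1],240])-s['eef_pos']))
```

```text
[[ 512.8 -187.7  105. ]
 [ 509.1 -247.9  105. ]
 [ 505.5 -307.7  105. ]] [ 499.83641652 -366.14147976  145.        ]
rack yaw -3.457375282578188 60.127314710051955
expected hole4 [ 501.98483404 -367.59978469  105.        ] [ 501.90103986 -367.75774701  105.        ]
[ 494.21318439 -363.4350405   145.        ]
[ 364.92520193 -124.27235345   -3.45997751]
```

```bash
python3 -m jog '[{"x":0.04,"y":-0.013,"rz":-7},{"x":0.08,"y":-0.027,"rz":-14},{"x":0.12,"y":-0.041,"rz":-21},{"x":0.16,"y":-0.055,"rz":-28},{"x":0.2,"y":-0.068,"rz":-35}]'
cat >> h.py <<'E'
from scipy.spatial.transform import Rotation as R
def to(p,yaw=None):
    s=bot.sense(); Rt=R.from_quat(s['orientation']).as_matrix()
    print("t",round(s['time'],2),"tcp",s['eef_pos'].round(1),"F",s['force'].round(1),"yaw",np.degrees(np.arctan2(Rt[1,0],Rt[0,0])).round(2),"zax",Rt[:,2].round(4),"q6",s['qpos'][5].round(2),"g",round(s['grip_width']*87,1))
    if p is not None: print("shift",(Rt.T@(np.array(p)-s['eef_pos'])).round(1))
E
python3 -c "
from h import *
to([500,-366,240])"
```

```text
t 1.25 tcp [ 189.9 -595.4  236.5] F [-0.7  0.2  0.4] yaw 17.69 zax [ 0. -0. -1.] q6 -0.13 g 86.7
shift [ 365.1 -124.4   -3.5]invalid input at $[0]: expected keys x, y, z, rx, ry, rz, grip
```

```bash
python3 -m jog '[{"x":0.04,"y":-0.013,"z":0,"rx":0,"ry":0,"rz":-7,"grip":0.087},{"x":0.08,"y":-0.027,"z":0,"rx":0,"ry":0,"rz":-14,"grip":0.087},{"x":0.12,"y":-0.041,"z":0,"rx":0,"ry":0,"rz":-21,"grip":0.087},{"x":0.16,"y":-0.055,"z":0,"rx":0,"ry":0,"rz":-28,"grip":0.087},{"x":0.2,"y":-0.068,"z":0,"rx":0,"ry":0,"rz":-35,"grip":0.087}]'
python3 -c "
from h import *
to([500,-366,240])"
```

```text
time: 1.67
eef_pos: [358.6, -470.3, 236.7]
orientation: [0.895, 0.446, 0.0, 0.0]
force: [1.5, -0.7, 0.4]
grip_width: 1.005
t 1.67 tcp [ 358.6 -470.3  236.7] F [ 1.5 -0.7  0.4] yaw 53.0 zax [ 2.e-04 -2.e-04 -1.e+00] q6 -0.41 g 87.4
shift [168.4  50.2  -3.3]
```

```bash
python3 -m jog '[{"x":0.036,"y":0.01,"z":0,"rx":0,"ry":0,"rz":-7,"grip":0.087},{"x":0.072,"y":0.02,"z":0,"rx":0,"ry":0,"rz":-14,"grip":0.087},{"x":0.108,"y":0.03,"z":0,"rx":0,"ry":0,"rz":-21,"grip":0.087},{"x":0.144,"y":0.04,"z":0,"rx":0,"ry":0,"rz":-28,"grip":0.087},{"x":0.168,"y":0.05,"z":0,"rx":0,"ry":0,"rz":-34,"grip":0.087}]'
python3 -m jog '[{"x":0,"y":0,"z":0,"rx":0,"ry":0,"rz":0,"grip":0.087}]'
python3 - <<'E'
from h import *
to([500,-366,240])
i=camera_info('wrist'); im=read_camera('wrist'); cv2.imwrite('pics/w1.png',im[:,:,::-1])
print(proj(i,[500,-366,145]))
for q in ["collet_nose","short_a"]:
    for d in place_of(q,'wrist')[:4]:
        uv=np.array(d['xy'])*[640,400]; print(q,uv.round(1),d['score'],atz(i,uv,145 if q=="collet_nose" else 105).round(1))
E
```

```text
time: 2.08
eef_pos: [501.3, -365.6, 236.7]
orientation: [0.725, 0.689, 0.0, 0.0]
force: [0.9, -0.7, 0.2]
grip_width: 0.999
time: 2.17
eef_pos: [502.9, -364.8, 236.6]
orientation: [0.724, 0.69, 0.001, 0.0]
force: [0.6, 0.4, -0.3]
grip_width: 1.0
t 2.17 tcp [ 502.9 -364.8  236.6] F [ 0.6  0.4 -0.3] yaw 87.26 zax [ 0.002  0.001 -1.   ] q6 -0.71 g 87.0
shift [-1.3 -2.8 -3.4]
[315.68387122 213.07002592]
collet_nose [448.3 140. ] 0.93 [ 595.3 -316.6  145. ]
collet_nose [174.9 237.5] 0.68 [ 391.8 -380.5  145. ]
short_a [318.4 119.7] 0.71 [ 505.1 -301.   105. ]
short_a [317.7  55.2] 0.67 [ 507.  -253.4  105. ]
```

View pics/w1.png

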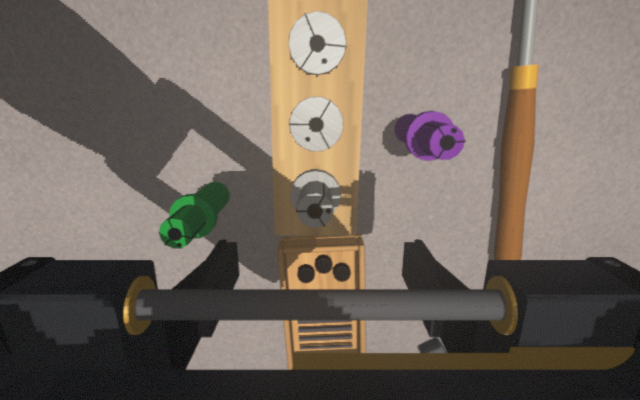

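The wrist view shows the steel long-nosed collet at (315,210), with a dark mark to its right at about (329,210). The networks picked out green (175,237) and purple (448,140) instead, so I'll ignore those and crop in close.

Run:
```python
from h import *
im=read_camera('wrist'); cv2.imwrite('pics/w2.png',cv2.resize(im[155:245,265:365,::-1],None,fx=6.6,fy=6.6,interpolation=cv2.INTER_CUBIC))
```

```text
(no output)
```

View pics/w2.png

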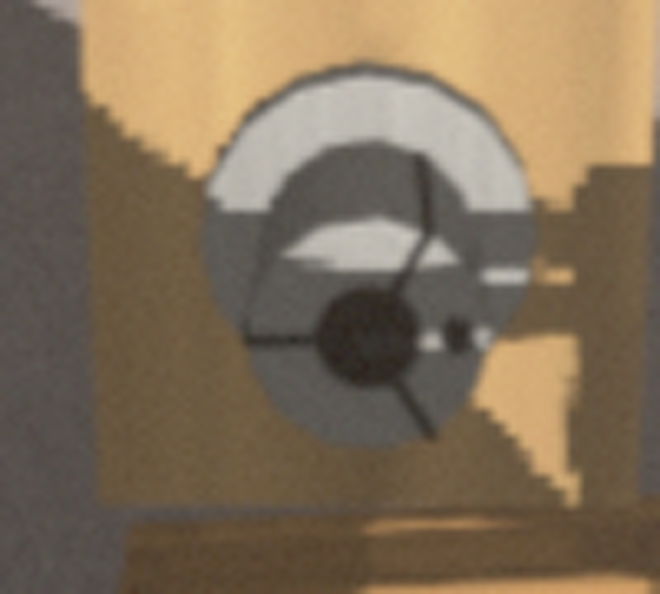

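The crop confirms it: a three-slit nose with its bore centre at (369,337), the punch mark at (457,335), and the flange below.

Run:
```python
from h import *
i=camera_info('wrist')
f=lambda u,v:[265+u/6.6-.42,155+v/6.6-.42]
c=atz(i,f(369,337),145)
q=[atz(i,f(*p),145) for p in [(457,335),(430,235),(435,437),(247,340)]]
for p in q: d=p-c; print(np.degrees(np.arctan2(d[1],d[0])).round(1),np.hypot(*d[:2]).round(1))
e=[atz(i,f(*p),145) for p in [(245,335),(490,335)]]
print(c,np.linalg.norm(e[0]-e[1]),(e[0]+e[1])/2)
print(np.round([atz(i,f(*p),145) for p in [(369,216),(369,446)]],1))
to([c[0],c[1],133])
```

```text
-2.0 9.9
57.0 13.6
-61.3 14.1
178.1 13.7
[ 499.11111953 -364.36871061  145.        ] 27.44293138863222 [ 498.95607949 -364.12334325  145.        ]
[[ 499.9 -350.4  145. ]
 [ 498.3 -377.4  145. ]]
t 2.37 tcp [ 498.3 -368.8  236.4] F [-0.3 -0.2 -0.1] yaw 86.58 zax [-6.e-04 -1.e-04 -1.e+00] q6 -0.7 g 87.3
shift [  4.5   0.6 103.4]
```

```bash
python3 -m jog '[{"x":0.0045,"y":0.0005,"z":0.02,"rx":0,"ry":0,"rz":0,"grip":0.087},{"x":0.0045,"y":0.0005,"z":0.045,"rx":0,"ry":0,"rz":0,"grip":0.07},{"x":0.0045,"y":0.0005,"z":0.07,"rx":0,"ry":0,"rz":0,"grip":0.06},{"x":0.0045,"y":0.0005,"z":0.07,"rx":0,"ry":0,"rz":0,"grip":0.06}]'
python3 - <<'E'
from h import *
to([499,-364.2,123])
im=read_camera('wrist'); cv2.imwrite('pics/w3.png',im[:,:,::-1])
E
```

```text
time: 2.7
eef_pos: [495.9, -362.6, 160.7]
orientation: [0.728, 0.685, -0.0, -0.005]
force: [-1.7, 0.4, -1.5]
grip_width: 0.855
t 2.7 tcp [ 495.9 -362.6  160.7] F [-1.7  0.4 -1.5] yaw 86.51 zax [-0.0071  0.0062 -1.    ] q6 -0.7 g 74.4
shift [-1.6  3.5 37.7]
```

View pics/w3.png

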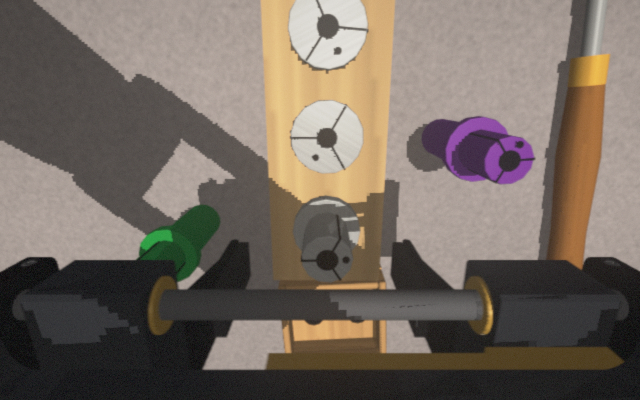

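Fingers straddle the collet nose, whose bore is at (327,260) with the mark at (346,259). I'll let it settle and check the centre again.

```bash
python3 -m jog '[{"x":0,"y":0,"z":0,"rx":0,"ry":0,"rz":0,"grip":0.06},{"x":0,"y":0,"z":0,"rx":0,"ry":0,"rz":0,"grip":0.06}]'
python3 - <<'E'
from h import *
to([499,-364.2,123])
i=camera_info('wrist')
im=read_camera('wrist'); g=im[225:300,280:370,::-1]; cv2.imwrite('pics/w4.png',cv2.resize(g,None,fx=6,fy=6,interpolation=cv2.INTER_CUBIC))
print(atz(i,[326.5,259.5],145)); to(None)
E
```

```text
time: 2.92
eef_pos: [500.2, -365.3, 168.8]
orientation: [0.728, 0.686, 0.0, 0.002]
force: [0.5, -0.8, 0.5]
grip_width: 0.715
t 2.92 tcp [ 500.2 -365.3  168.8] F [ 0.5 -0.8  0.5] yaw 86.61 zax [ 0.0022 -0.0022 -1.    ] q6 -0.7 g 62.2
shift [ 1.1 -1.3 45.8]
[ 503.86735162 -370.4976709   145.        ]
t 2.97 tcp [ 500.4 -365.2  169. ] F [ 0.2  1.  -0.3] yaw 86.63 zax [ 0.0026 -0.0025 -1.    ] q6 -0.7 g 61.4
```

View pics/w4.png

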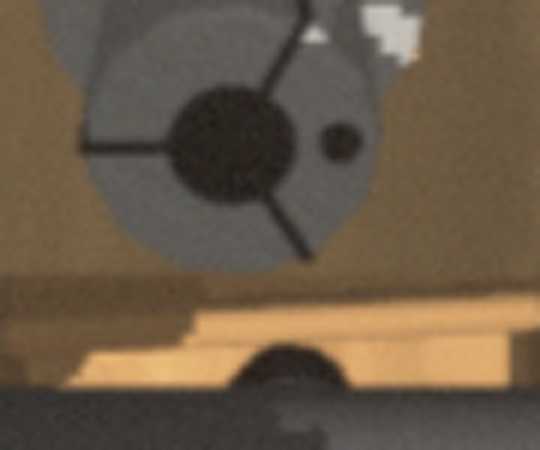

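Run:
```python
from h import *
i=camera_info('wrist')
f=lambda u,v:[280+u/6-.42,225+v/6-.42]
c=atz(i,f(231,143),145); print(c)
for p in [(341,143),(82,148),(310,260),(306,12)]:
  d=atz(i,f(*p),145)-c; print(np.degrees(np.arctan2(d[1],d[0])).round(1))
to([c[0],c[1],123])
```

```text
[ 499.86438145 -363.51371352  145.        ]
-3.4
178.7
-61.9
58.9
t 2.97 tcp [ 500.4 -365.2  169. ] F [ 0.2  1.  -0.3] yaw 86.63 zax [ 0.0026 -0.0025 -1.    ] q6 -0.7 g 61.4
shift [ 1.7 -0.8 46. ]
```

```bash
python3 -m jog '[{"x":0.0013,"y":-0.0008,"z":0.012,"rx":0,"ry":0,"rz":0,"grip":0.055},{"x":0.0013,"y":-0.0008,"z":0.024,"rx":0,"ry":0,"rz":0,"grip":0.055},{"x":0.0013,"y":-0.0008,"z":0.036,"rx":0,"ry":0,"rz":0,"grip":0.055},{"x":0.0013,"y":-0.0008,"z":0.044,"rx":0,"ry":0,"rz":0,"grip":0.055},{"x":0.0013,"y":-0.0008,"z":0.046,"rx":0,"ry":0,"rz":0,"grip":0.055}]'
python3 -m jog '[{"x":0,"y":0,"z":0,"rx":0,"ry":0,"rz":0,"grip":0.05},{"x":0,"y":0,"z":0,"rx":0,"ry":0,"rz":0,"grip":0.04},{"x":0,"y":0,"z":0,"rx":0,"ry":0,"rz":0,"grip":0.032}]'
python3 -c "
from h import *
to([499.5,-363.8,123])"
```

```text
time: 3.38
eef_pos: [497.7, -361.1, 117.3]
orientation: [0.727, 0.686, -0.0, -0.002]
force: [0.7, 0.8, 0.4]
grip_width: 0.633
time: 3.63
eef_pos: [499.4, -362.7, 121.1]
orientation: [0.727, 0.686, 0.0, 0.0]
force: [-0.6, -0.2, 0.3]
grip_width: 0.503
t 3.63 tcp [ 499.4 -362.7  121.1] F [-0.6 -0.2  0.3] yaw 86.7 zax [ 7.e-04 -6.e-04 -1.e+00] q6 -0.7 g 43.8
shift [-1.1  0.1 -1.9]
```

```bash
python3 -m jog '[{"x":-0.0008,"y":0,"z":-0.0015,"rx":0,"ry":0,"rz":0,"grip":0.03},{"x":-0.0008,"y":0,"z":-0.0015,"rx":0,"ry":0,"rz":0,"grip":0.02},{"x":-0.0008,"y":0,"z":-0.0015,"rx":0,"ry":0,"rz":0,"grip":0.015},{"x":-0.0008,"y":0,"z":-0.0015,"rx":0,"ry":0,"rz":0,"grip":0.015},{"x":-0.0008,"y":0,"z":-0.0015,"rx":0,"ry":0,"rz":0,"grip":0.015}]'
python3 -c "
from h import *
to([499.5,-363.8,123])"
```

```text
time: 4.05
eef_pos: [499.3, -363.7, 122.9]
orientation: [0.727, 0.686, -0.0, 0.001]
force: [0.3, -0.8, 2.9]
grip_width: 0.312
t 4.05 tcp [ 499.3 -363.7  122.9] F [ 0.3 -0.8  2.9] yaw 86.69 zax [ 9.0e-04 -1.1e-03 -1.0e+00] q6 -0.7 g 27.1
shift [-0.1  0.2 -0.1]
```

```bash
python3 -m jog '[{"x":0,"y":0,"z":0,"rx":0,"ry":0,"rz":0,"grip":0.0},{"x":0,"y":0,"z":-0.006,"rx":0,"ry":0,"rz":0,"grip":0},{"x":0,"y":0,"z":-0.02,"rx":0,"ry":0,"rz":0,"grip":0.0},{"x":0,"y":0,"z":-0.04,"rx":0,"ry":0,"rz":0,"grip":0},{"x":0,"y":0,"z":-0.06,"rx":0,"ry":0,"rz":0,"grip":0}]'
python3 -m jog '[{"x":0,"y":0,"z":-0.02,"rx":0,"ry":0,"rz":0,"grip":0.0},{"x":0,"y":0,"z":-0.045,"rx":0,"ry":0,"rz":0,"grip":0},{"x":0,"y":0,"z":-0.07,"rx":0,"ry":0,"rz":0,"grip":0.0},{"x":0,"y":0,"z":-0.08,"rx":0,"ry":0,"rz":0,"grip":0},{"x":0,"y":0,"z":-0.08,"rx":0,"ry":0,"rz":0,"grip":0}]'
python3 - <<'E'
from h import *
to([593.7,187,262])
im=read_camera('wrist'); cv2.imwrite('pics/w5.png',im[:,:,::-1])
im=read_camera('scene'); cv2.imwrite('pics/s5.png',im[:,:,::-1])
E
```

```text
time: 4.47
eef_pos: [498.2, -362.3, 181.8]
orientation: [0.727, 0.686, -0.0, -0.002]
force: [-0.5, -0.0, -3.3]
grip_width: 0.311
time: 4.88
eef_pos: [500.2, -364.2, 265.9]
orientation: [0.727, 0.686, 0.0, 0.003]
force: [0.3, -0.8, -2.9]
grip_width: 0.31
t 4.88 tcp [ 500.2 -364.2  265.9] F [ 0.3 -0.8 -2.9] yaw 86.7 zax [ 0.0044 -0.004  -1.    ] q6 -0.7 g 26.9
shift [555.7  61.6   2.1]
```

View pics/w5.png

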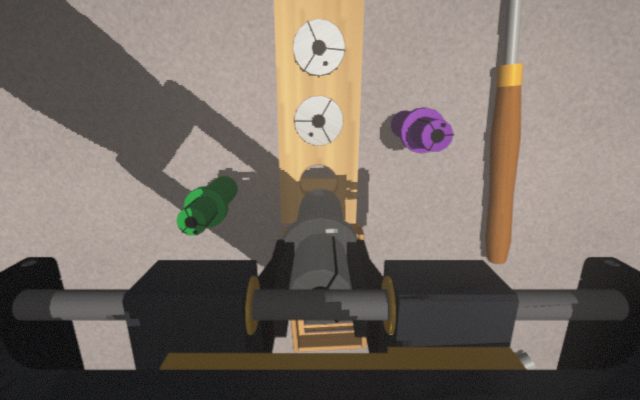

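View pics/s5.png

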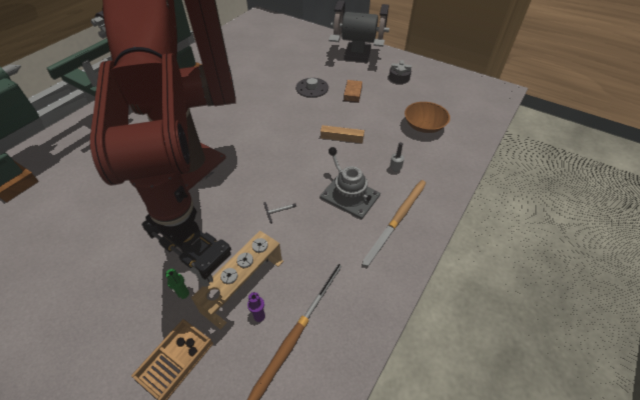

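Collet held, with opening 26.9 mm and about 3 N of weight. The hole in the rack is empty, the short collets haven't moved, and the keyway is still away from the robot. Now over towards the fixture.

```bash
python3 -m jog '[{"x":0.03,"y":0.005,"z":0,"rx":0,"ry":0,"rz":0,"grip":0.0},{"x":0.07,"y":0.011,"z":0,"rx":0,"ry":0,"rz":0,"grip":0},{"x":0.11,"y":0.017,"z":0,"rx":0,"ry":0,"rz":0,"grip":0.0},{"x":0.15,"y":0.0235,"z":0,"rx":0,"ry":0,"rz":0,"grip":0},{"x":0.19,"y":0.03,"z":0,"rx":0,"ry":0,"rz":0,"grip":0}]'
python3 -m jog '[{"x":0.04,"y":0.0063,"z":0,"rx":0,"ry":0,"rz":0,"grip":0.0},{"x":0.08,"y":0.0126,"z":0,"rx":0,"ry":0,"rz":0,"grip":0},{"x":0.12,"y":0.019,"z":0,"rx":0,"ry":0,"rz":0,"grip":0.0},{"x":0.16,"y":0.025,"z":0,"rx":0,"ry":0,"rz":0,"grip":0},{"x":0.2,"y":0.031,"z":0,"rx":0,"ry":0,"rz":0,"grip":0}]'
python3 -m jog '[{"x":0.03,"y":0.005,"z":0,"rx":0,"ry":0,"rz":0,"grip":0.0},{"x":0.048,"y":0.008,"z":0,"rx":0,"ry":0,"rz":0,"grip":0},{"x":0.048,"y":0.008,"z":0,"rx":0,"ry":0,"rz":0,"grip":0.0},{"x":0.048,"y":0.008,"z":0,"rx":0,"ry":0,"rz":0,"grip":0},{"x":0.048,"y":0.008,"z":0,"rx":0,"ry":0,"rz":0,"grip":0}]'
cat > look.py <<'E'
from h import *
import sys
i=camera_info('wrist'); im=read_camera('wrist'); cv2.imwrite(f'pics/{sys.argv[1]}.png',im[:,:,::-1])
np.save('wi.npy',i,allow_pickle=True)
to([593.7,187,262])
E
python3 look.py w6
python3 - <<'E'
from h import *
i=np.load('wi.npy',allow_pickle=True).item()
for q,z in [("fixture_mouth",120),("lever_knob",114),("key_level",90)]:
    for d in place_of(q,'wrist')[:2]:
        uv=np.array(d['xy'])*[640,400]; print(q,uv.round(1),d['score'],atz(i,uv,z).round(1))
E
```

```text
time: 5.4
eef_pos: [538.7, -173.0, 259.0]
orientation: [0.727, 0.686, -0.001, -0.002]
force: [1.0, 0.0, -3.5]
grip_width: 0.314
time: 5.82
eef_pos: [581.1, 24.7, 259.2]
orientation: [0.727, 0.686, -0.001, -0.002]
force: [1.1, -0.4, -3.6]
grip_width: 0.316
time: 6.23
eef_pos: [592.1, 69.6, 260.0]
orientation: [0.727, 0.686, -0.001, -0.001]
force: [0.1, -0.4, -2.9]
grip_width: 0.316
t 6.28 tcp [592.4  69.1 260.5] F [-0.3 -1.  -3.3] yaw 86.65 zax [-2.6e-03 -4.0e-04 -1.0e+00] q6 0.04 g 27.6
shift [117.7  -5.6  -1.6]
fixture_mouth [314.9  47.5] 0.82 [594.7 187.3 120. ]
key_level [316.7  52. ] 0.93 [595.7 187.3  90. ]
```

View pics/w6.png

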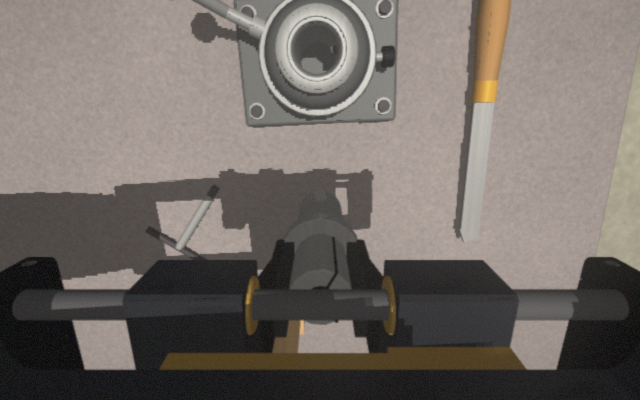

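The wrist view shows the fixture mouth at about (315,48), the lever rod at upper left, and the plate's front edge from (247,126) to (396,120).

Run:
```python
from h import *
im=cv2.imread('pics/w6.png'); cv2.imwrite('pics/w6c.png',cv2.resize(im[0:130,240:400],None,fx=4.6,fy=4.6,interpolation=cv2.INTER_CUBIC))
i=np.load('wi.npy',allow_pickle=True).item()
a,b=atz(i,[247,126],16),atz(i,[396,120],16); d=b-a; print(a,b,np.linalg.norm(d),np.degrees(np.arctan2(d[1],d[0])))
```

```text
[511.81947096 123.29938802  16.        ] [679.70101799 120.21495144  16.        ] 167.90987934191222 -1.052559501356024
```

View pics/w6c.png

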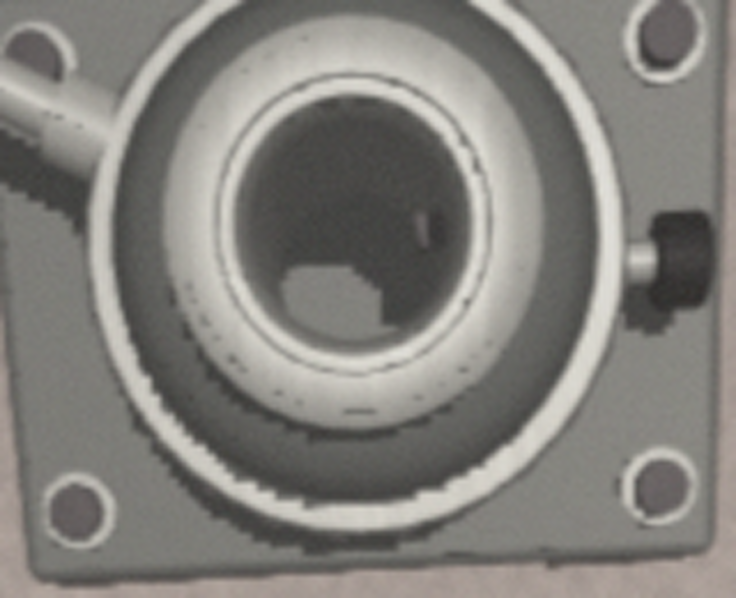

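Fixture yaw is about −1°, and the mouth centre agrees between views at about (594.8, 186.9). The key itself can't be seen. I'll go over the mouth while turning the keyway to about −61°, one end of the search range.

```bash
python3 -m jog '[{"x":0.02,"y":-0.001,"z":0,"rx":0,"ry":0,"rz":7,"grip":0.0},{"x":0.045,"y":-0.002,"z":0,"rx":0,"ry":0,"rz":14,"grip":0},{"x":0.07,"y":-0.003,"z":0,"rx":0,"ry":0,"rz":21,"grip":0.0},{"x":0.095,"y":-0.004,"z":0,"rx":0,"ry":0,"rz":28,"grip":0},{"x":0.1177,"y":-0.0045,"z":0,"rx":0,"ry":0,"rz":35,"grip":0}]'
python3 -m jog '[{"x":0,"y":0,"z":0,"rx":0,"ry":0,"rz":7,"grip":0.0},{"x":0,"y":0,"z":0,"rx":0,"ry":0,"rz":14,"grip":0},{"x":0,"y":0,"z":0,"rx":0,"ry":0,"rz":21,"grip":0.0},{"x":0,"y":0,"z":0,"rx":0,"ry":0,"rz":24,"grip":0},{"x":0,"y":0,"z":0,"rx":0,"ry":0,"rz":24,"grip":0}]'
python3 -m jog '[{"x":0,"y":0,"z":0,"rx":0,"ry":0,"rz":0,"grip":0.0},{"x":0,"y":0,"z":0,"rx":0,"ry":0,"rz":0,"grip":0}]'
python3 - <<'E'
from h import *
to([594.8,186.9,225])
I={c:camera_info(c) for c in ["scene","side"]}
a=read_camera("scene"); b=read_camera("side")
for n,im,i in(("a",a,I['scene']),("b",b,I['side'])):
    u,v=proj(i,[594.8,186.9,140]).astype(int)
    cv2.imwrite(f"pics/f{n}.png",cv2.resize(im[max(v-70,0):v+60,u-80:u+80,::-1],None,fx=4.6,fy=4.6,interpolation=cv2.INTER_CUBIC))
E
```

```text
time: 6.85
eef_pos: [595.5, 188.2, 262.2]
orientation: [0.902, 0.433, 0.0, -0.0]
force: [-0.2, 0.9, -3.1]
grip_width: 0.309
time: 7.27
eef_pos: [595.6, 187.0, 262.1]
orientation: [0.971, 0.238, 0.0, 0.0]
force: [-0.1, -0.5, -3.9]
grip_width: 0.312
time: 7.43
eef_pos: [595.6, 187.3, 262.1]
orientation: [0.971, 0.24, 0.0, 0.0]
force: [-0.1, 0.1, -2.9]
grip_width: 0.313
t 7.43 tcp [595.6 187.3 262.1] F [-0.1  0.1 -2.9] yaw 27.75 zax [ 1.e-04 -0.e+00 -1.e+00] q6 1.26 g 27.2
shift [-0.9 -0.1 37.1]
```

View pics/fa.png

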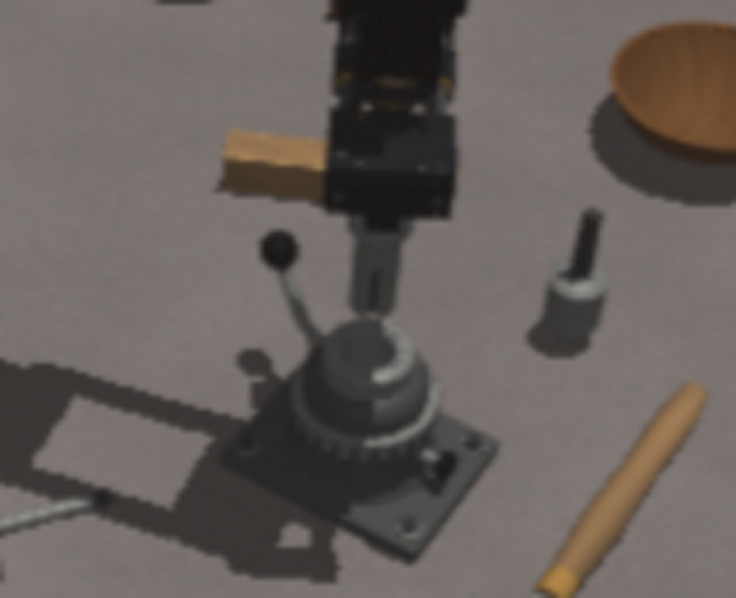

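View pics/fb.png

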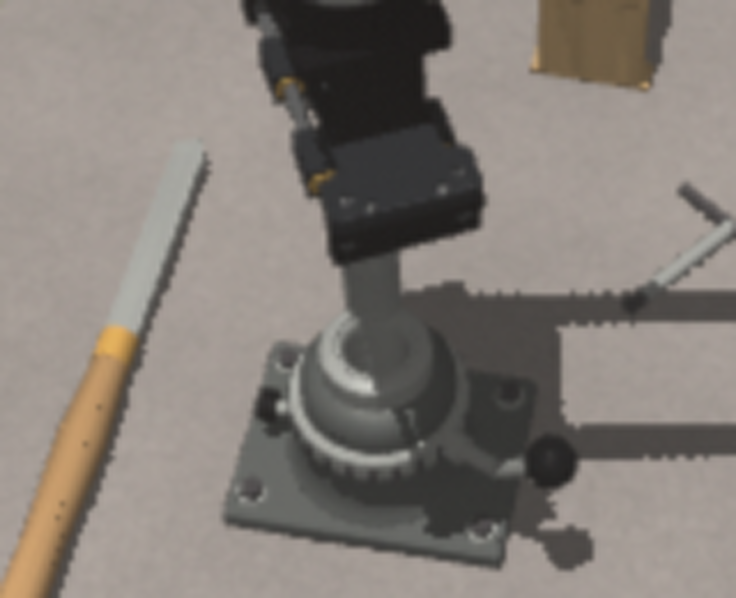

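Both views show the collet upright over the mouth and its keyway at scene-crop (373,288), which fits about −61°. Descending.

```bash
python3 -m jog '[{"x":-0.0008,"y":0,"z":0.012,"rx":0,"ry":0,"rz":0,"grip":0.0},{"x":-0.0008,"y":0,"z":0.024,"rx":0,"ry":0,"rz":0,"grip":0},{"x":-0.0008,"y":0,"z":0.034,"rx":0,"ry":0,"rz":0,"grip":0.0},{"x":-0.0008,"y":0,"z":0.039,"rx":0,"ry":0,"rz":0,"grip":0},{"x":-0.0008,"y":0,"z":0.039,"rx":0,"ry":0,"rz":0,"grip":0}]'
python3 -m jog '[{"x":0,"y":0,"z":0.002,"rx":0,"ry":0,"rz":0,"grip":0.0},{"x":0,"y":0,"z":0.004,"rx":0,"ry":0,"rz":0,"grip":0},{"x":0,"y":0,"z":0.006,"rx":0,"ry":0,"rz":0,"grip":0.0},{"x":0,"y":0,"z":0.008,"rx":0,"ry":0,"rz":0,"grip":0},{"x":0,"y":0,"z":0.01,"rx":0,"ry":0,"rz":0,"grip":0}]'
python3 -c "
from h import *
to([594.8,186.9,188])"
```

```text
time: 7.95
eef_pos: [593.2, 187.2, 219.9]
orientation: [0.971, 0.239, -0.002, -0.0]
force: [-0.5, 0.4, -4.8]
grip_width: 0.316
time: 8.37
eef_pos: [595.0, 187.5, 213.3]
orientation: [0.971, 0.239, 0.0, 0.0]
force: [-0.0, -1.2, -4.4]
grip_width: 0.317
t 8.37 tcp [595.  187.5 213.3] F [-0.  -1.2 -4.4] yaw 27.7 zax [ 7.e-04  1.e-04 -1.e+00] q6 1.27 g 27.6
shift [-0.5  0.4 25.3]
```

```bash
python3 -m jog '[{"x":0,"y":0,"z":0.003,"rx":0,"ry":0,"rz":0,"grip":0.0},{"x":0,"y":0,"z":0.006,"rx":0,"ry":0,"rz":0,"grip":0},{"x":0,"y":0,"z":0.009,"rx":0,"ry":0,"rz":0,"grip":0.0},{"x":0,"y":0,"z":0.012,"rx":0,"ry":0,"rz":0,"grip":0},{"x":0,"y":0,"z":0.014,"rx":0,"ry":0,"rz":0,"grip":0}]'
python3 -m jog '[{"x":0,"y":0,"z":0.001,"rx":0,"ry":0,"rz":0,"grip":0.0},{"x":0,"y":0,"z":0.002,"rx":0,"ry":0,"rz":0,"grip":0},{"x":0,"y":0,"z":0.003,"rx":0,"ry":0,"rz":0,"grip":0.0},{"x":0,"y":0,"z":0.004,"rx":0,"ry":0,"rz":0,"grip":0},{"x":0,"y":0,"z":0.005,"rx":0,"ry":0,"rz":0,"grip":0}]'
python3 -c "
from h import *
to([594.8,186.9,188])"
```

```text
time: 8.78
eef_pos: [594.7, 187.4, 198.6]
orientation: [0.971, 0.239, -0.0, 0.0]
force: [-0.1, -0.1, -3.7]
grip_width: 0.313
time: 9.2
eef_pos: [594.8, 187.5, 194.1]
orientation: [0.971, 0.239, 0.0, -0.0]
force: [1.8, -1.6, -3.8]
grip_width: 0.309
t 9.2 tcp [594.8 187.5 194.1] F [ 1.8 -1.6 -3.8] yaw 27.69 zax [ 2.e-04  1.e-04 -1.e+00] q6 1.27 g 26.9
shift [-0.3  0.5  6.1]
```

```bash
python3 -m jog '[{"x":0,"y":0,"z":0.001,"rx":0,"ry":0,"rz":0,"grip":0.0},{"x":0,"y":0,"z":0.002,"rx":0,"ry":0,"rz":0,"grip":0},{"x":0,"y":0,"z":0.003,"rx":0,"ry":0,"rz":0,"grip":0.0},{"x":0,"y":0,"z":0.004,"rx":0,"ry":0,"rz":0,"grip":0},{"x":0,"y":0,"z":0.004,"rx":0,"ry":0,"rz":0,"grip":0}]'
python3 -m jog '[{"x":0,"y":0,"z":0.0005,"rx":0,"ry":0,"rz":0,"grip":0.0},{"x":0,"y":0,"z":0.001,"rx":0,"ry":0,"rz":0,"grip":0},{"x":0,"y":0,"z":0.001,"rx":0,"ry":0,"rz":0,"grip":0.0}]'
```

```text
time: 9.62
eef_pos: [594.7, 187.4, 189.8]
orientation: [0.971, 0.239, -0.0, 0.0]
force: [0.1, -0.1, -4.0]
grip_width: 0.312
time: 9.87
eef_pos: [594.7, 187.4, 189.0]
orientation: [0.971, 0.239, -0.0, 0.0]
force: [0.1, 0.5, -3.0]
grip_width: 0.313
```

```bash
python3 -m jog '[{"x":0,"y":0,"z":0.0005,"rx":0,"ry":0,"rz":0,"grip":0.0},{"x":0,"y":0,"z":0.001,"rx":0,"ry":0,"rz":0,"grip":0},{"x":0,"y":0,"z":0.001,"rx":0,"ry":0,"rz":0,"grip":0.0}]'
python3 -m jog '[{"x":0,"y":0,"z":0.0005,"rx":0,"ry":0,"rz":0,"grip":0.0},{"x":0,"y":0,"z":0.001,"rx":0,"ry":0,"rz":0,"grip":0},{"x":0,"y":0,"z":0.001,"rx":0,"ry":0,"rz":0,"grip":0.0}]'
```

```text
time: 10.12
eef_pos: [594.8, 187.4, 188.1]
orientation: [0.971, 0.239, 0.0, -0.0]
force: [0.7, -0.3, -2.7]
grip_width: 0.315
time: 10.37
eef_pos: [595.0, 187.6, 187.8]
orientation: [0.971, 0.239, 0.0, -0.0]
force: [-0.6, 0.2, 1.0]
grip_width: 0.315
```

Contact on the key at TCP z 187.8 as predicted, about 4 N. I'll add a little preload, then sweep the yaw. A positive keyway turn is negative rz.

```bash
python3 -m jog '[{"x":0,"y":0,"z":0.0005,"rx":0,"ry":0,"rz":0,"grip":0.0},{"x":0,"y":0,"z":0.0008,"rx":0,"ry":0,"rz":0,"grip":0},{"x":0,"y":0,"z":0.0008,"rx":0,"ry":0,"rz":0,"grip":0.0}]'
python3 -m jog '[{"x":0,"y":0,"z":0,"rx":0,"ry":0,"rz":-1,"grip":0.0},{"x":0,"y":0,"z":0,"rx":0,"ry":0,"rz":-2,"grip":0},{"x":0,"y":0,"z":0,"rx":0,"ry":0,"rz":-3,"grip":0.0},{"x":0,"y":0,"z":0,"rx":0,"ry":0,"rz":-4,"grip":0},{"x":0,"y":0,"z":0,"rx":0,"ry":0,"rz":-4,"grip":0}]'
```

```text
time: 10.62
eef_pos: [595.3, 187.6, 187.7]
orientation: [0.971, 0.239, 0.001, -0.0]
force: [-1.3, -0.7, 5.7]
grip_width: 0.314
time: 11.03
eef_pos: [595.5, 187.2, 187.7]
orientation: [0.962, 0.273, 0.001, 0.0]
force: [-0.9, -2.7, 5.7]
grip_width: 0.314
```

```bash
python3 -m jog '[{"x":0,"y":0,"z":0,"rx":0,"ry":0,"rz":-1,"grip":0.0},{"x":0,"y":0,"z":0,"rx":0,"ry":0,"rz":-2,"grip":0},{"x":0,"y":0,"z":0,"rx":0,"ry":0,"rz":-3,"grip":0.0},{"x":0,"y":0,"z":0,"rx":0,"ry":0,"rz":-4,"grip":0}]'
python3 -m jog '[{"x":0,"y":0,"z":0,"rx":0,"ry":0,"rz":-1,"grip":0.0},{"x":0,"y":0,"z":0,"rx":0,"ry":0,"rz":-2,"grip":0},{"x":0,"y":0,"z":0,"rx":0,"ry":0,"rz":-3,"grip":0.0},{"x":0,"y":0,"z":0,"rx":0,"ry":0,"rz":-4,"grip":0}]'
```

```text
time: 11.37
eef_pos: [595.7, 186.8, 187.7]
orientation: [0.952, 0.307, 0.001, 0.001]
force: [-0.5, -3.9, 5.6]
grip_width: 0.317
time: 11.7
eef_pos: [595.8, 186.7, 187.7]
orientation: [0.941, 0.34, 0.001, 0.001]
force: [-0.0, -2.6, 5.8]
grip_width: 0.31
```

```bash
python3 -c "
from h import *
to([594.8,186.9,188])"
```

```text
t 11.7 tcp [595.8 186.7 187.7] F [-0.  -2.6  5.8] yaw 39.73 zax [ 0.0027 -0.0011 -1.    ] q6 1.06 g 27.0
shift [-0.7 -0.7 -0.3]
```

```bash
cat > ok.py <<'E'
import sys
from station import bot
s=bot.sense(); sys.exit(0 if s['eef_pos'][2]>187.2 and s['force'][2]>2.5 and abs(s['force'][:2]).max()<9 else 1)
E
python3 -m jog '[{"x":0,"y":0,"z":0,"rx":0,"ry":0,"rz":-1,"grip":0.0},{"x":0,"y":0,"z":0,"rx":0,"ry":0,"rz":-2,"grip":0},{"x":0,"y":0,"z":0,"rx":0,"ry":0,"rz":-3,"grip":0.0},{"x":0,"y":0,"z":0,"rx":0,"ry":0,"rz":-4,"grip":0}]'
python3 ok.py && python3 -m jog '[{"x":0,"y":0,"z":0,"rx":0,"ry":0,"rz":-1,"grip":0.0},{"x":0,"y":0,"z":0,"rx":0,"ry":0,"rz":-2,"grip":0},{"x":0,"y":0,"z":0,"rx":0,"ry":0,"rz":-3,"grip":0.0},{"x":0,"y":0,"z":0,"rx":0,"ry":0,"rz":-4,"grip":0}]'
python3 ok.py && python3 -m jog '[{"x":0,"y":0,"z":0,"rx":0,"ry":0,"rz":-1,"grip":0.0},{"x":0,"y":0,"z":0,"rx":0,"ry":0,"rz":-2,"grip":0},{"x":0,"y":0,"z":0,"rx":0,"ry":0,"rz":-3,"grip":0.0},{"x":0,"y":0,"z":0,"rx":0,"ry":0,"rz":-4,"grip":0}]'
python3 ok.py && python3 -m jog '[{"x":0,"y":0,"z":0,"rx":0,"ry":0,"rz":-1,"grip":0.0},{"x":0,"y":0,"z":0,"rx":0,"ry":0,"rz":-2,"grip":0},{"x":0,"y":0,"z":0,"rx":0,"ry":0,"rz":-3,"grip":0.0},{"x":0,"y":0,"z":0,"rx":0,"ry":0,"rz":-4,"grip":0}]'
```

```text
time: 12.03
eef_pos: [595.9, 186.7, 187.8]
orientation: [0.928, 0.372, 0.001, 0.001]
force: [-0.3, -2.8, 5.1]
grip_width: 0.313
time: 12.37
eef_pos: [595.9, 186.7, 187.8]
orientation: [0.915, 0.405, 0.001, 0.001]
force: [0.1, -2.8, 5.8]
grip_width: 0.312
time: 12.7
eef_pos: [595.9, 186.8, 187.8]
orientation: [0.9, 0.436, 0.001, 0.001]
force: [-0.4, -3.2, 5.0]
grip_width: 0.312
time: 13.03
eef_pos: [595.9, 186.9, 187.8]
orientation: [0.884, 0.467, 0.001, 0.001]
force: [-0.4, -1.5, 5.1]
grip_width: 0.308
```

```bash
python3 -c "
from h import *
to([594.8,186.9,188])"
```

```text
t 13.03 tcp [595.9 186.9 187.8] F [-0.4 -1.5  5.1] yaw 55.73 zax [ 3.1e-03 -7.0e-04 -1.0e+00] q6 0.78 g 26.8
shift [-0.6 -1.  -0.2]
```

Keyway at about −33°, nothing yet. Continuing.

```bash
python3 -m jog '[{"x":0,"y":0,"z":0,"rx":0,"ry":0,"rz":-1,"grip":0.0},{"x":0,"y":0,"z":0,"rx":0,"ry":0,"rz":-2,"grip":0},{"x":0,"y":0,"z":0,"rx":0,"ry":0,"rz":-3,"grip":0.0},{"x":0,"y":0,"z":0,"rx":0,"ry":0,"rz":-4,"grip":0}]'
python3 ok.py && python3 -m jog '[{"x":0,"y":0,"z":0,"rx":0,"ry":0,"rz":-1,"grip":0.0},{"x":0,"y":0,"z":0,"rx":0,"ry":0,"rz":-2,"grip":0},{"x":0,"y":0,"z":0,"rx":0,"ry":0,"rz":-3,"grip":0.0},{"x":0,"y":0,"z":0,"rx":0,"ry":0,"rz":-4,"grip":0}]'
python3 ok.py && python3 -m jog '[{"x":0,"y":0,"z":0,"rx":0,"ry":0,"rz":-1,"grip":0.0},{"x":0,"y":0,"z":0,"rx":0,"ry":0,"rz":-2,"grip":0},{"x":0,"y":0,"z":0,"rx":0,"ry":0,"rz":-3,"grip":0.0},{"x":0,"y":0,"z":0,"rx":0,"ry":0,"rz":-4,"grip":0}]'
python3 ok.py && python3 -m jog '[{"x":0,"y":0,"z":0,"rx":0,"ry":0,"rz":-1,"grip":0.0},{"x":0,"y":0,"z":0,"rx":0,"ry":0,"rz":-2,"grip":0},{"x":0,"y":0,"z":0,"rx":0,"ry":0,"rz":-3,"grip":0.0},{"x":0,"y":0,"z":0,"rx":0,"ry":0,"rz":-4,"grip":0}]'
python3 ok.py && python3 -m jog '[{"x":0,"y":0,"z":0,"rx":0,"ry":0,"rz":-1,"grip":0.0},{"x":0,"y":0,"z":0,"rx":0,"ry":0,"rz":-2,"grip":0},{"x":0,"y":0,"z":0,"rx":0,"ry":0,"rz":-3,"grip":0.0},{"x":0,"y":0,"z":0,"rx":0,"ry":0,"rz":-4,"grip":0}]'
python3 -c "
from h import *
to([594.8,186.9,188])"
```

```text
time: 13.37
eef_pos: [595.9, 187.0, 187.8]
orientation: [0.867, 0.498, 0.001, 0.001]
force: [-1.6, -1.7, 5.0]
grip_width: 0.313
time: 13.7
eef_pos: [595.9, 187.0, 187.8]
orientation: [0.849, 0.528, 0.001, 0.001]
force: [-0.9, -2.4, 4.3]
grip_width: 0.312
time: 14.03
eef_pos: [595.8, 187.1, 187.8]
orientation: [0.83, 0.557, 0.001, 0.001]
force: [-0.4, -1.7, 4.6]
grip_width: 0.316
time: 14.37
eef_pos: [595.8, 187.1, 187.8]
orientation: [0.81, 0.586, 0.001, 0.001]
force: [0.5, -1.1, 5.7]
grip_width: 0.311
time: 14.7
eef_pos: [595.7, 187.1, 187.7]
orientation: [0.789, 0.614, 0.001, 0.001]
force: [-0.5, -0.9, 5.3]
grip_width: 0.315
t 14.7 tcp [595.7 187.1 187.7] F [-0.5 -0.9  5.3] yaw 75.73 zax [ 2.7e-03 -3.0e-04 -1.0e+00] q6 0.43 g 27.4
shift [-0.5 -0.9 -0.3]
```

```bash
python3 -m jog '[{"x":0,"y":0,"z":0,"rx":0,"ry":0,"rz":-1,"grip":0.0},{"x":0,"y":0,"z":0,"rx":0,"ry":0,"rz":-2,"grip":0},{"x":0,"y":0,"z":0,"rx":0,"ry":0,"rz":-3,"grip":0.0},{"x":0,"y":0,"z":0,"rx":0,"ry":0,"rz":-4,"grip":0}]'
python3 ok.py && python3 -m jog '[{"x":0,"y":0,"z":0,"rx":0,"ry":0,"rz":-1,"grip":0.0},{"x":0,"y":0,"z":0,"rx":0,"ry":0,"rz":-2,"grip":0},{"x":0,"y":0,"z":0,"rx":0,"ry":0,"rz":-3,"grip":0.0},{"x":0,"y":0,"z":0,"rx":0,"ry":0,"rz":-4,"grip":0}]'
python3 ok.py && python3 -m jog '[{"x":0,"y":0,"z":0,"rx":0,"ry":0,"rz":-1,"grip":0.0},{"x":0,"y":0,"z":0,"rx":0,"ry":0,"rz":-2,"grip":0},{"x":0,"y":0,"z":0,"rx":0,"ry":0,"rz":-3,"grip":0.0},{"x":0,"y":0,"z":0,"rx":0,"ry":0,"rz":-4,"grip":0}]'
python3 ok.py && python3 -m jog '[{"x":0,"y":0,"z":0,"rx":0,"ry":0,"rz":-1,"grip":0.0},{"x":0,"y":0,"z":0,"rx":0,"ry":0,"rz":-2,"grip":0},{"x":0,"y":0,"z":0,"rx":0,"ry":0,"rz":-3,"grip":0.0},{"x":0,"y":0,"z":0,"rx":0,"ry":0,"rz":-4,"grip":0}]'
python3 ok.py && python3 -m jog '[{"x":0,"y":0,"z":0,"rx":0,"ry":0,"rz":-1,"grip":0.0},{"x":0,"y":0,"z":0,"rx":0,"ry":0,"rz":-2,"grip":0},{"x":0,"y":0,"z":0,"rx":0,"ry":0,"rz":-3,"grip":0.0},{"x":0,"y":0,"z":0,"rx":0,"ry":0,"rz":-4,"grip":0}]'
python3 look.py w7
```

```text
time: 15.03
eef_pos: [595.7, 187.2, 187.8]
orientation: [0.768, 0.641, 0.001, 0.001]
force: [-1.1, -1.8, 6.0]
grip_width: 0.311
time: 15.37
eef_pos: [595.6, 187.3, 187.7]
orientation: [0.745, 0.667, 0.001, 0.001]
force: [-0.7, -1.1, 5.0]
grip_width: 0.312
time: 15.7
eef_pos: [595.5, 187.2, 187.6]
orientation: [0.721, 0.693, 0.001, 0.001]
force: [-0.6, -2.1, 4.3]
grip_width: 0.316
time: 16.03
eef_pos: [595.5, 187.2, 187.5]
orientation: [0.696, 0.718, 0.001, 0.001]
force: [0.1, -2.4, 4.1]
grip_width: 0.319
time: 16.37
eef_pos: [595.4, 187.3, 187.2]
orientation: [0.671, 0.742, 0.001, 0.001]
force: [-0.4, -2.0, 4.9]
grip_width: 0.313
t 16.42 tcp [595.3 187.3 187.2] F [ 0.3 -1.2  5.2] yaw 95.82 zax [ 1.6e-03 -1.0e-04 -1.0e+00] q6 0.08 g 27.4
shift [ -0.2  -1.5 -74.8]
```

View pics/w7.png

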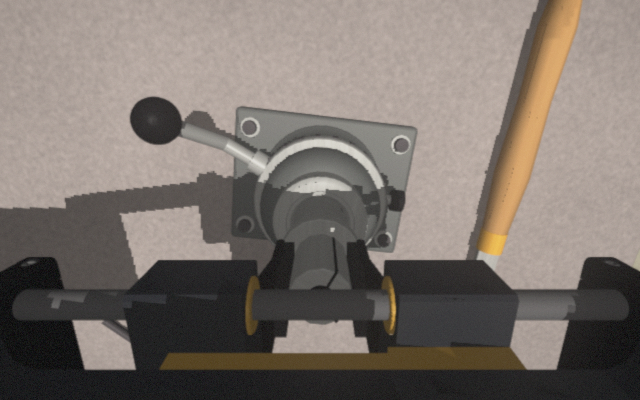

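The seam sits at the same place in the grip, around (335,250), so the collet isn't slipping. Keyway is at about +7°; continuing.

```bash
sed -i 's/187.2/186.6/' ok.py
python3 -m jog '[{"x":0,"y":0,"z":0,"rx":0,"ry":0,"rz":-1,"grip":0.0},{"x":0,"y":0,"z":0,"rx":0,"ry":0,"rz":-2,"grip":0},{"x":0,"y":0,"z":0,"rx":0,"ry":0,"rz":-3,"grip":0.0},{"x":0,"y":0,"z":0,"rx":0,"ry":0,"rz":-4,"grip":0}]'
python3 ok.py && python3 -m jog '[{"x":0,"y":0,"z":0,"rx":0,"ry":0,"rz":-1,"grip":0.0},{"x":0,"y":0,"z":0,"rx":0,"ry":0,"rz":-2,"grip":0},{"x":0,"y":0,"z":0,"rx":0,"ry":0,"rz":-3,"grip":0.0},{"x":0,"y":0,"z":0,"rx":0,"ry":0,"rz":-4,"grip":0}]'
python3 ok.py && python3 -m jog '[{"x":0,"y":0,"z":0,"rx":0,"ry":0,"rz":-1,"grip":0.0},{"x":0,"y":0,"z":0,"rx":0,"ry":0,"rz":-2,"grip":0},{"x":0,"y":0,"z":0,"rx":0,"ry":0,"rz":-3,"grip":0.0},{"x":0,"y":0,"z":0,"rx":0,"ry":0,"rz":-4,"grip":0}]'
python3 -c "
from h import *
to([594.8,186.9,188])"
```

```text
time: 16.75
eef_pos: [594.0, 187.6, 184.9]
orientation: [0.644, 0.765, -0.001, -0.001]
force: [0.8, 0.1, -2.7]
grip_width: 0.313
t 16.75 tcp [594.  187.6 184.9] F [ 0.8  0.1 -2.7] yaw 99.79 zax [-2.1e-03  2.0e-04 -1.0e+00] q6 0.01 g 27.2
shift [-0.8  0.7 -3.1]
```

Dropped over the key: z 184.9, force back to the free weight, keyway about +11°. I'll turn 2° more towards the middle and lower it.

```bash
cat > ok2.py <<'E'
import sys
from station import bot
s=bot.sense(); sys.exit(0 if s['force'][2]<3 and abs(s['force'][:2]).max()<8 else 1)
E
python3 -m jog '[{"x":0,"y":0,"z":0,"rx":0,"ry":0,"rz":-1,"grip":0.0},{"x":0,"y":0,"z":0,"rx":0,"ry":0,"rz":-2,"grip":0},{"x":0,"y":0,"z":0.001,"rx":0,"ry":0,"rz":-2,"grip":0.0},{"x":0,"y":0,"z":0.002,"rx":0,"ry":0,"rz":-2,"grip":0}]'
python3 ok2.py && python3 -m jog '[{"x":0,"y":0,"z":0.0015,"rx":0,"ry":0,"rz":0,"grip":0.0},{"x":0,"y":0,"z":0.003,"rx":0,"ry":0,"rz":0,"grip":0},{"x":0,"y":0,"z":0.0045,"rx":0,"ry":0,"rz":0,"grip":0.0},{"x":0,"y":0,"z":0.006,"rx":0,"ry":0,"rz":0,"grip":0}]'
python3 ok2.py && python3 -m jog '[{"x":0,"y":0,"z":0.002,"rx":0,"ry":0,"rz":0,"grip":0.0},{"x":0,"y":0,"z":0.004,"rx":0,"ry":0,"rz":0,"grip":0},{"x":0,"y":0,"z":0.006,"rx":0,"ry":0,"rz":0,"grip":0.0},{"x":0,"y":0,"z":0.008,"rx":0,"ry":0,"rz":0,"grip":0}]'
python3 -c "
from h import *
to([594.8,186.9,148])"
```

```text
time: 17.08
eef_pos: [594.3, 187.5, 183.4]
orientation: [0.631, 0.775, -0.0, -0.0]
force: [-0.3, -0.9, -3.7]
grip_width: 0.316
time: 17.42
eef_pos: [594.7, 187.4, 178.0]
orientation: [0.631, 0.775, -0.0, -0.0]
force: [-0.1, -0.1, -4.0]
grip_width: 0.314
time: 17.75
eef_pos: [594.7, 187.4, 170.0]
orientation: [0.631, 0.775, -0.0, -0.0]
force: [0.0, -0.4, -3.3]
grip_width: 0.314
t 17.75 tcp [594.7 187.4 170. ] F [ 0.  -0.4 -3.3] yaw 101.69 zax [-1.e-04  0.e+00 -1.e+00] q6 -0.03 g 27.3
shift [-0.5 -0.  22. ]
```

Going down freely. Continuing, slowing near the seat (TCP about 148).

```bash
python3 -m jog '[{"x":0,"y":0,"z":0.003,"rx":0,"ry":0,"rz":0,"grip":0.0},{"x":0,"y":0,"z":0.006,"rx":0,"ry":0,"rz":0,"grip":0},{"x":0,"y":0,"z":0.009,"rx":0,"ry":0,"rz":0,"grip":0.0},{"x":0,"y":0,"z":0.012,"rx":0,"ry":0,"rz":0,"grip":0}]'
python3 ok2.py && python3 -m jog '[{"x":0,"y":0,"z":0.0015,"rx":0,"ry":0,"rz":0,"grip":0.0},{"x":0,"y":0,"z":0.003,"rx":0,"ry":0,"rz":0,"grip":0},{"x":0,"y":0,"z":0.0045,"rx":0,"ry":0,"rz":0,"grip":0.0},{"x":0,"y":0,"z":0.006,"rx":0,"ry":0,"rz":0,"grip":0}]'
python3 ok2.py && python3 -m jog '[{"x":0,"y":0,"z":0.0006,"rx":0,"ry":0,"rz":0,"grip":0.0},{"x":0,"y":0,"z":0.0012,"rx":0,"ry":0,"rz":0,"grip":0},{"x":0,"y":0,"z":0.0018,"rx":0,"ry":0,"rz":0,"grip":0.0},{"x":0,"y":0,"z":0.0024,"rx":0,"ry":0,"rz":0,"grip":0}]'
python3 ok2.py && python3 -m jog '[{"x":0,"y":0,"z":0.0006,"rx":0,"ry":0,"rz":0,"grip":0.0},{"x":0,"y":0,"z":0.0012,"rx":0,"ry":0,"rz":0,"grip":0},{"x":0,"y":0,"z":0.0018,"rx":0,"ry":0,"rz":0,"grip":0.0},{"x":0,"y":0,"z":0.002,"rx":0,"ry":0,"rz":0,"grip":0}]'
python3 -c "
from h import *
to([594.8,186.9,148])"
```

```text
time: 18.08
eef_pos: [594.7, 187.4, 157.8]
orientation: [0.631, 0.775, -0.0, -0.0]
force: [-0.0, -0.3, -3.6]
grip_width: 0.314
time: 18.42
eef_pos: [594.9, 187.5, 152.2]
orientation: [0.631, 0.775, 0.0, 0.0]
force: [-0.5, 0.6, -3.0]
grip_width: 0.313
time: 18.75
eef_pos: [594.9, 187.5, 149.9]
orientation: [0.631, 0.775, 0.0, 0.0]
force: [-0.6, 0.7, -3.2]
grip_width: 0.313
time: 19.08
eef_pos: [594.8, 187.4, 148.1]
orientation: [0.631, 0.775, 0.0, 0.0]
force: [-0.4, -1.3, -1.2]
grip_width: 0.312
t 19.08 tcp [594.8 187.4 148.1] F [-0.4 -1.3 -1.2] yaw 101.69 zax [ 1.e-04 -1.e-04 -1.e+00] q6 -0.03 g 27.1
shift [-0.5 -0.1  0.1]
```

```bash
python3 -m jog '[{"x":0,"y":0,"z":0.0004,"rx":0,"ry":0,"rz":0,"grip":0.0},{"x":0,"y":0,"z":0.0008,"rx":0,"ry":0,"rz":0,"grip":0},{"x":0,"y":0,"z":0.0008,"rx":0,"ry":0,"rz":0,"grip":0.0}]'
python3 ok2.py && python3 -m jog '[{"x":0,"y":0,"z":0.0004,"rx":0,"ry":0,"rz":0,"grip":0.0},{"x":0,"y":0,"z":0.0008,"rx":0,"ry":0,"rz":0,"grip":0},{"x":0,"y":0,"z":0.0008,"rx":0,"ry":0,"rz":0,"grip":0.0}]'
python3 look.py w8
python3 - <<'E'
from h import *
for n,c in(("a","scene"),("b","side")):
    i=camera_info(c); im=read_camera(c)
    u,v=proj(i,[594.8,186.9,130]).astype(int)
    cv2.imwrite(f"pics/g{n}.png",cv2.resize(im[max(v-50,0):v+50,u-60:u+60,::-1],None,fx=5.5,fy=5.5,interpolation=cv2.INTER_CUBIC))
E
```

```text
time: 19.33
eef_pos: [594.9, 187.3, 147.9]
orientation: [0.631, 0.775, 0.0, 0.0]
force: [-3.7, -1.1, 4.3]
grip_width: 0.311
t 19.38 tcp [595.  187.3 148. ] F [-4.2 -1.9  5. ] yaw 101.69 zax [ 6.e-04 -2.e-04 -1.e+00] q6 -0.03 g 27.1
shift [-1.00e-01 -1.20e+00 -1.14e+02]
```

View pics/ga.png

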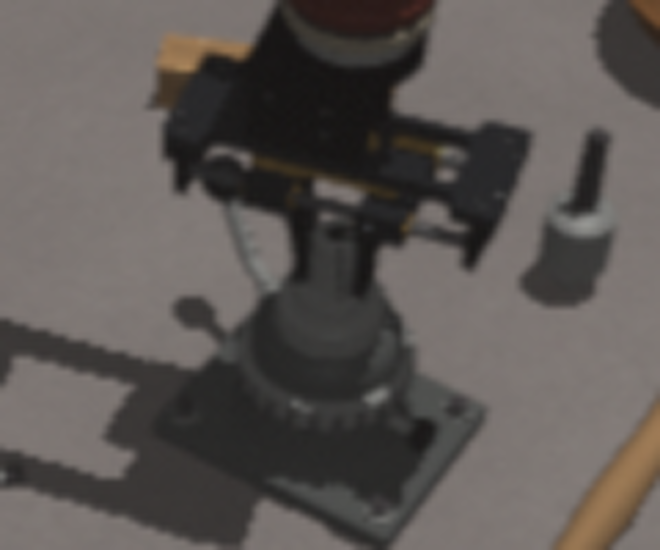

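View pics/gb.png

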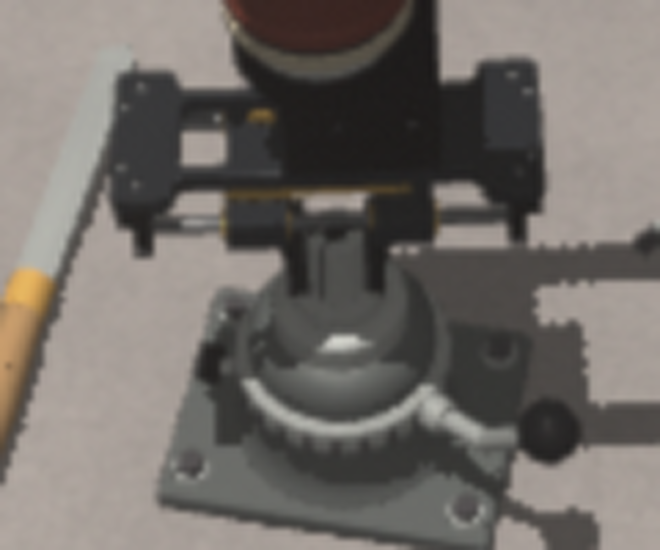

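Seated: a firm stop at TCP z 148.0 exactly as predicted, with the flange on the rim in both views and about 8 N net. Lever still open. Releasing and rising straight up.

```bash
python3 -m jog '[{"x":0,"y":0,"z":-0.0005,"rx":0,"ry":0,"rz":0,"grip":0.03},{"x":0,"y":0,"z":-0.0005,"rx":0,"ry":0,"rz":0,"grip":0.05},{"x":0,"y":0,"z":-0.0005,"rx":0,"ry":0,"rz":0,"grip":0.05},{"x":0,"y":0,"z":-0.0005,"rx":0,"ry":0,"rz":0,"grip":0.05},{"x":0,"y":0,"z":-0.0005,"rx":0,"ry":0,"rz":0,"grip":0.05}]'
python3 -c "
from h import *
to([594.8,186.9,148])"
```

```text
time: 19.9
eef_pos: [594.8, 187.6, 147.3]
orientation: [0.631, 0.775, 0.0, -0.0]
force: [-0.5, 0.4, -0.3]
grip_width: 0.54
t 19.9 tcp [594.8 187.6 147.3] F [-0.5  0.4 -0.3] yaw 101.7 zax [ 1.e-04  2.e-04 -1.e+00] q6 -0.03 g 47.0
shift [-0.6 -0.2 -0.7]
```

```bash
python3 -m jog '[{"x":0,"y":0,"z":-0.01,"rx":0,"ry":0,"rz":0,"grip":0.055},{"x":0,"y":0,"z":-0.03,"rx":0,"ry":0,"rz":0,"grip":0.055},{"x":0,"y":0,"z":-0.06,"rx":0,"ry":0,"rz":0,"grip":0.055},{"x":0,"y":0,"z":-0.085,"rx":0,"ry":0,"rz":0,"grip":0.055},{"x":0,"y":0,"z":-0.085,"rx":0,"ry":0,"rz":0,"grip":0.055}]'
python3 -m jog '[{"x":-0.03,"y":0,"z":0,"rx":0,"ry":0,"rz":0,"grip":0.055},{"x":-0.06,"y":0,"z":0,"rx":0,"ry":0,"rz":0,"grip":0.055},{"x":-0.08,"y":0,"z":0,"rx":0,"ry":0,"rz":0,"grip":0.055},{"x":-0.08,"y":0,"z":0,"rx":0,"ry":0,"rz":0,"grip":0.055},{"x":-0.08,"y":0,"z":0,"rx":0,"ry":0,"rz":0,"grip":0.055}]'
python3 look.py w9
python3 - <<'E'
from h import *
i=np.load('wi.npy',allow_pickle=True).item()
for q,z in [("lever_knob",114),("collet_nose",170)]:
    for d in place_of(q,'wrist')[:2]:
        uv=np.array(d['xy'])*[640,400]; print(q,uv.round(1),d['score'],atz(i,uv,z).round(1))
E
```

```text
time: 20.32
eef_pos: [598.0, 188.2, 240.4]
orientation: [0.631, 0.775, 0.004, 0.004]
force: [1.5, -0.0, 1.4]
grip_width: 0.629
time: 20.73
eef_pos: [611.2, 108.3, 232.9]
orientation: [0.632, 0.775, 0.0, 0.0]
force: [-1.0, -1.1, 0.3]
grip_width: 0.636
t 20.78 tcp [611.  109.2 232.8] F [ 0.4  0.  -0.4] yaw 101.64 zax [ 1.e-04  6.e-04 -1.e+00] q6 -0.15 g 54.8
shift [ 79.7  -1.2 -29.2]
collet_nose [318.5 100.7] 0.65 [594.8 185.8 170. ]
```

View pics/w9.png

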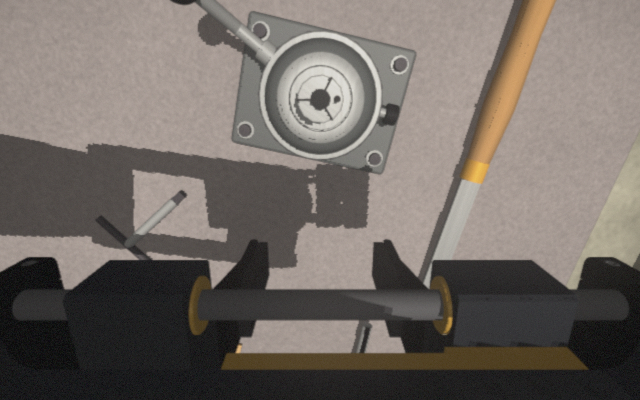

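The collet sits in the fixture with its nose at (319,100). At z=170 that maps to (594.8,185.8), so it is home and centred. Next, over the knob at about (483.6,241.8), tool x radially outward so the jaws straddle it tangentially.

```bash
python3 -m jog '[{"x":0.025,"y":-0.016,"z":0,"rx":0,"ry":0,"rz":-7,"grip":0.055},{"x":0.055,"y":-0.035,"z":0,"rx":0,"ry":0,"rz":-14,"grip":0.055},{"x":0.085,"y":-0.0535,"z":0,"rx":0,"ry":0,"rz":-21,"grip":0.055},{"x":0.115,"y":-0.0725,"z":0,"rx":0,"ry":0,"rz":-28,"grip":0.055},{"x":0.1456,"y":-0.092,"z":0,"rx":0,"ry":0,"rz":-35,"grip":0.055}]'
python3 -m jog '[{"x":0.004,"y":0,"z":0,"rx":0,"ry":0,"rz":-7,"grip":0.055},{"x":0.004,"y":0,"z":0,"rx":0,"ry":0,"rz":-14,"grip":0.055},{"x":0.004,"y":0,"z":0,"rx":0,"ry":0,"rz":-18,"grip":0.055},{"x":0.004,"y":0,"z":0,"rx":0,"ry":0,"rz":-18,"grip":0.055},{"x":0.004,"y":0,"z":0,"rx":0,"ry":0,"rz":-18,"grip":0.055}]'
python3 look.py w10
python3 - <<'E'
from h import *
i=np.load('wi.npy',allow_pickle=True).item()
to([483.6,241.8,108]); print(proj(i,[483.6,241.8,114]))
for c in ["scene","side"]:
    im=read_camera(c); i=camera_info(c);u,v=proj(i,[500,210,120]).astype(int)
    cv2.imwrite(f"pics/k{c}.png",cv2.resize(im[max(v-60,0):v+60,u-70:u+70,::-1],None,fx=4.6,fy=4.6,interpolation=cv2.INTER_CUBIC))
E
```

```text
time: 21.3
eef_pos: [489.7, 234.9, 232.6]
orientation: [0.366, 0.931, 0.0, -0.0]
force: [-0.6, 0.6, -0.5]
grip_width: 0.632
time: 21.72
eef_pos: [488.1, 236.7, 232.7]
orientation: [0.219, 0.976, 0.0, 0.0]
force: [-1.1, -0.6, -0.7]
grip_width: 0.632
t 21.77 tcp [488.2 236.4 232.6] F [0.9 0.  1. ] yaw 154.61 zax [ 0.e+00  2.e-04 -1.e+00] q6 -0.82 g 55.1
shift [-116.5    0.6  -29.4]
t 21.77 tcp [488.2 236.4 232.6] F [0.9 0.  1. ] yaw 154.61 zax [ 0.e+00  2.e-04 -1.e+00] q6 -0.82 g 55.1
shift [  6.5   2.9 124.6]
[323.27583872 192.83916036]
```

View pics/w10.png

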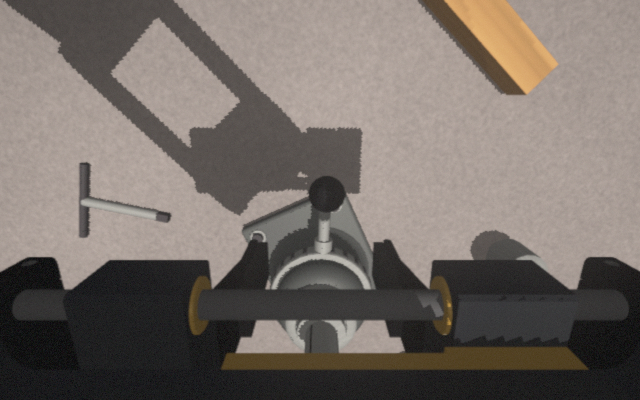

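View pics/kside.png

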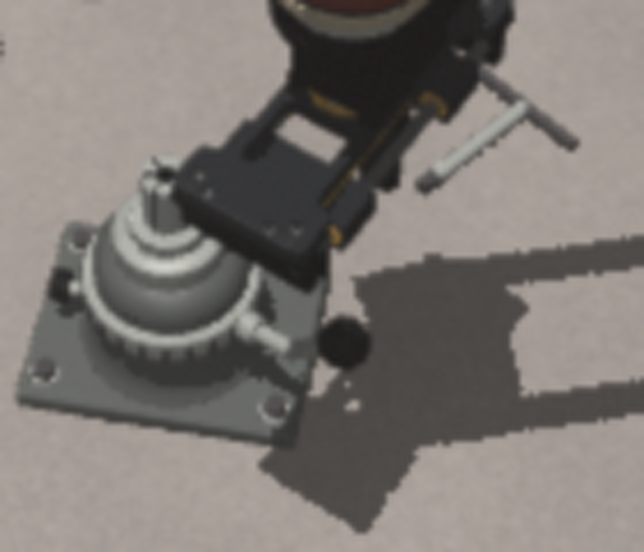

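The knob shows at (326,193) in the wrist view, predicted (323,193). Descending to straddle it.

```bash
python3 -m jog '[{"x":0.0065,"y":0.004,"z":0.015,"rx":0,"ry":0,"rz":0,"grip":0.055},{"x":0.0065,"y":0.004,"z":0.045,"rx":0,"ry":0,"rz":0,"grip":0.055},{"x":0.0065,"y":0.004,"z":0.065,"rx":0,"ry":0,"rz":0,"grip":0.055},{"x":0.0065,"y":0.004,"z":0.065,"rx":0,"ry":0,"rz":0,"grip":0.055},{"x":0.0065,"y":0.004,"z":0.065,"rx":0,"ry":0,"rz":0,"grip":0.055}]'
python3 look.py w11; python3 -c "
from h import *
to([483.6,242.3,110])"
```

```text
time: 22.28
eef_pos: [483.5, 241.8, 166.6]
orientation: [0.22, 0.976, -0.001, -0.001]
force: [0.7, 0.4, 0.4]
grip_width: 0.631
t 22.33 tcp [484.6 242.2 168.2] F [ 0.5 -0.2 -0.2] yaw 154.64 zax [ 1.e-04  1.e-04 -1.e+00] q6 -0.81 g 55.1
shift [-122.2   -3.1  -93.8]
t 22.33 tcp [484.6 242.2 168.2] F [ 0.5 -0.2 -0.2] yaw 154.64 zax [ 1.e-04  1.e-04 -1.e+00] q6 -0.81 g 55.1
shift [ 1.  -0.3 58.2]
```

View pics/w11.png

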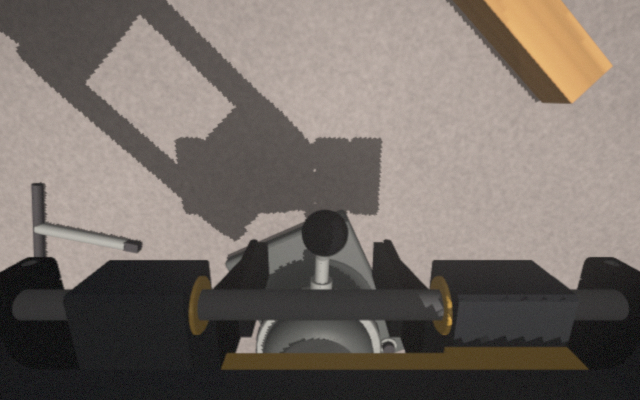

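Knob centred between the fingers at (325,233). Going down another 58 mm.

```bash
python3 -m jog '[{"x":0.001,"y":0.001,"z":0.015,"rx":0,"ry":0,"rz":0,"grip":0.055},{"x":0.001,"y":0.001,"z":0.03,"rx":0,"ry":0,"rz":0,"grip":0.055},{"x":0.001,"y":0.001,"z":0.045,"rx":0,"ry":0,"rz":0,"grip":0.055},{"x":0.001,"y":0.001,"z":0.057,"rx":0,"ry":0,"rz":0,"grip":0.05},{"x":0.001,"y":0.001,"z":0.057,"rx":0,"ry":0,"rz":0,"grip":0.045}]'
python3 -m jog '[{"x":0,"y":0,"z":0,"rx":0,"ry":0,"rz":0,"grip":0.04},{"x":0,"y":0,"z":0,"rx":0,"ry":0,"rz":0,"grip":0.04}]'
python3 look.py w12; python3 -c "
from h import *
to([483.6,242.3,110])"
```

```text
time: 22.75
eef_pos: [483.3, 243.2, 109.5]
orientation: [0.219, 0.976, -0.0, -0.001]
force: [-1.0, -0.5, -0.8]
grip_width: 0.561
time: 22.92
eef_pos: [484.8, 243.8, 112.0]
orientation: [0.219, 0.976, 0.001, 0.001]
force: [0.8, -0.5, 0.1]
grip_width: 0.482
t 22.97 tcp [484.9 243.8 112.1] F [0.4 0.6 1. ] yaw 154.69 zax [ 2.3e-03  8.0e-04 -1.0e+00] q6 -0.81 g 41.5
shift [-122.9   -4.6 -149.7]
t 22.97 tcp [484.9 243.8 112.1] F [0.4 0.6 1. ] yaw 154.69 zax [ 2.3e-03  8.0e-04 -1.0e+00] q6 -0.81 g 41.5
shift [ 0.5 -2.   2.1]
```

View pics/w12.png

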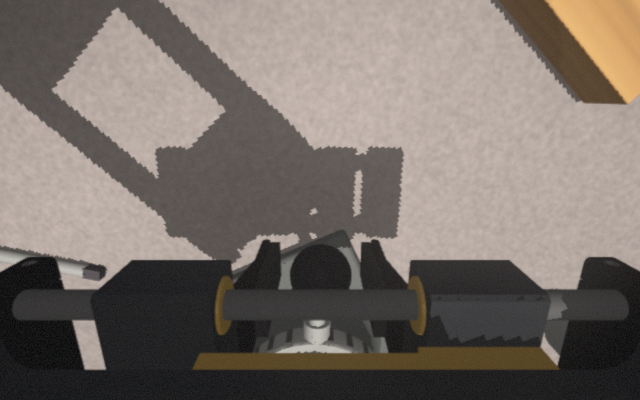

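The knob is caged between the fingers at (320,270). Swinging anticlockwise about the bore axis.

```bash
python3 -m jog '[{"x":0,"y":-0.006,"z":0,"rx":0,"ry":0,"rz":-3,"grip":0.04},{"x":-0.0005,"y":-0.015,"z":0,"rx":0,"ry":0,"rz":-7,"grip":0.04},{"x":-0.0018,"y":-0.0258,"z":0,"rx":0,"ry":0,"rz":-12,"grip":0.04},{"x":-0.004,"y":-0.0363,"z":0,"rx":0,"ry":0,"rz":-17,"grip":0.04},{"x":-0.0075,"y":-0.0466,"z":0,"rx":0,"ry":0,"rz":-22,"grip":0.04}]'
python3 -c "
from h import *
to([594.8,186.9,110])
s=bot.sense()['eef_pos']; d=s[:2]-[594.8,186.9]; print(np.hypot(*d),np.degrees(np.arctan2(d[1],d[0]))%360)"
```

```text
time: 23.38
eef_pos: [471.7, 199.0, 112.2]
orientation: [0.027, 1.0, 0.001, 0.002]
force: [0.9, 4.3, -0.4]
grip_width: 0.458
t 23.38 tcp [471.7 199.  112.2] F [ 0.9  4.3 -0.4] yaw 176.95 zax [ 0.0031  0.0025 -1.    ] q6 -1.27 g 39.8
shift [-123.6   -5.6    2.5]
123.74618009292908 174.3661935054875
```

```bash
python3 -m jog '[{"x":0,"y":-0.0086,"z":0,"rx":0,"ry":0,"rz":-4,"grip":0.04},{"x":-0.0004,"y":-0.0172,"z":0,"rx":0,"ry":0,"rz":-8,"grip":0.04},{"x":-0.0015,"y":-0.0258,"z":0,"rx":0,"ry":0,"rz":-12,"grip":0.04},{"x":-0.0035,"y":-0.0363,"z":0,"rx":0,"ry":0,"rz":-17,"grip":0.04},{"x":-0.007,"y":-0.0466,"z":0,"rx":0,"ry":0,"rz":-22,"grip":0.04}]'
python3 -c "
from h import *
to([594.8,186.9,110])
s=bot.sense()['eef_pos']; d=s[:2]-[594.8,186.9]; print(np.hypot(*d),np.degrees(np.arctan2(d[1],d[0]))%360)"
```

```text
time: 23.8
eef_pos: [475.8, 152.0, 112.1]
orientation: [-0.165, 0.986, 0.001, 0.001]
force: [-1.8, 4.2, 1.1]
grip_width: 0.459
t 23.8 tcp [475.8 152.  112.1] F [-1.8  4.2  1.1] yaw -161.06 zax [ 0.0024  0.0022 -1.    ] q6 -1.75 g 39.9
shift [-123.9   -5.6    2.5]
124.0273635979885 196.34473235276184
```

```bash
python3 -m jog '[{"x":0,"y":-0.0065,"z":0,"rx":0,"ry":0,"rz":-3,"grip":0.04},{"x":-0.0002,"y":-0.013,"z":0,"rx":0,"ry":0,"rz":-6,"grip":0.04},{"x":-0.0008,"y":-0.0194,"z":0,"rx":0,"ry":0,"rz":-9,"grip":0.04},{"x":-0.0015,"y":-0.0258,"z":0,"rx":0,"ry":0,"rz":-12,"grip":0.04},{"x":-0.0023,"y":-0.03,"z":0,"rx":0,"ry":0,"rz":-14,"grip":0.04}]'
python3 -m jog '[{"x":0,"y":-0.002,"z":0,"rx":0,"ry":0,"rz":-1,"grip":0.04},{"x":0,"y":-0.004,"z":0,"rx":0,"ry":0,"rz":-2,"grip":0.04},{"x":0,"y":-0.004,"z":0,"rx":0,"ry":0,"rz":-2,"grip":0.04}]'
python3 look.py w13;python3 -c "
from h import *
to([594.8,186.9,110])
s=bot.sense()['eef_pos']; d=s[:2]-[594.8,186.9]; print(np.hypot(*d),np.degrees(np.arctan2(d[1],d[0]))%360)"
```

```text
time: 24.22
eef_pos: [487.6, 123.9, 112.1]
orientation: [-0.283, 0.959, 0.0, 0.001]
force: [-1.5, 2.8, 2.1]
grip_width: 0.459
time: 24.47
eef_pos: [489.6, 120.3, 111.3]
orientation: [-0.298, 0.954, -0.0, 0.001]
force: [-0.4, 1.0, 1.5]
grip_width: 0.461
t 24.52 tcp [489.4 120.2 111.1] F [0.  1.4 1.3] yaw -145.33 zax [ 1.1e-03 -1.0e-04 -1.0e+00] q6 -2.09 g 40.2
shift [-123.9   -4.5 -150.8]
t 24.52 tcp [489.4 120.2 111.1] F [0.  1.4 1.3] yaw -145.33 zax [ 1.1e-03 -1.0e-04 -1.0e+00] q6 -2.09 g 40.2
shift [-124.6   -5.1    1.2]
124.72342210106325 212.31894430091495
```

View pics/w13.png

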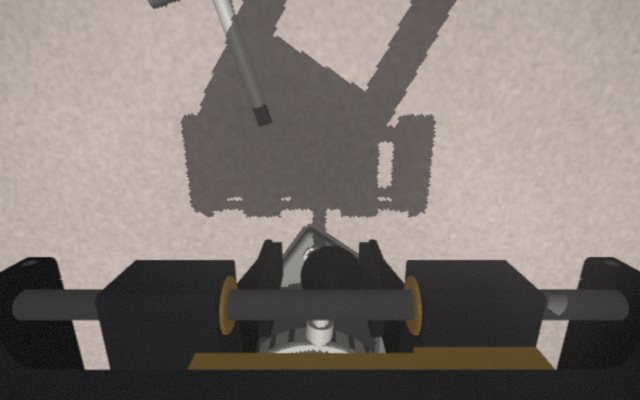

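The trailing finger is on the knob, around (345,265), and the lever is near 1.15 rad. Nudging gently to the stop.

```bash
python3 -m jog '[{"x":0,"y":-0.002,"z":0,"rx":0,"ry":0,"rz":-1,"grip":0.04},{"x":0,"y":-0.004,"z":0,"rx":0,"ry":0,"rz":-1,"grip":0.04},{"x":0,"y":-0.005,"z":0,"rx":0,"ry":0,"rz":-1,"grip":0.04}]'
python3 -c "
from h import *
to([594.8,186.9,110])
s=bot.sense()['eef_pos']; d=s[:2]-[594.8,186.9]; print(np.hypot(*d),np.degrees(np.arctan2(d[1],d[0]))%360)"
```

```text
time: 24.77
eef_pos: [491.5, 116.1, 110.5]
orientation: [-0.307, 0.952, 0.0, -0.0]
force: [-3.3, 2.1, 2.1]
grip_width: 0.454
t 24.77 tcp [491.5 116.1 110.5] F [-3.3  2.1  2.1] yaw -144.3 zax [-8.e-04  0.e+00 -1.e+00] q6 -2.12 g 39.5
shift [-125.2   -2.7    0.4]
125.22089288177806 214.449062722634
```

```bash
python3 -m jog '[{"x":-0.001,"y":-0.001,"z":0,"rx":0,"ry":0,"rz":0,"grip":0.04},{"x":-0.001,"y":-0.002,"z":0,"rx":0,"ry":0,"rz":0,"grip":0.04},{"x":-0.001,"y":-0.002,"z":0,"rx":0,"ry":0,"rz":0,"grip":0.04}]'
python3 -c "
from h import *
to([594.8,186.9,110])
s=bot.sense()['eef_pos']; d=s[:2]-[594.8,186.9]; print(np.hypot(*d),np.degrees(np.arctan2(d[1],d[0]))%360)"
```

```text
time: 25.02
eef_pos: [493.3, 114.8, 110.1]
orientation: [-0.306, 0.952, 0.0, -0.001]
force: [-3.9, -0.3, 0.8]
grip_width: 0.462
t 25.02 tcp [493.3 114.8 110.1] F [-3.9 -0.3  0.8] yaw -144.31 zax [-1.4e-03 -4.0e-04 -1.0e+00] q6 -2.12 g 40.2
shift [-1.245e+02 -7.000e-01 -1.000e-01]
124.51149276302819 215.38106675662794
```

```bash
python3 -m jog '[{"x":0,"y":-0.001,"z":0,"rx":0,"ry":0,"rz":0,"grip":0.04},{"x":0,"y":-0.002,"z":0,"rx":0,"ry":0,"rz":0,"grip":0.04},{"x":0,"y":-0.003,"z":0,"rx":0,"ry":0,"rz":0,"grip":0.04},{"x":0,"y":-0.003,"z":0,"rx":0,"ry":0,"rz":0,"grip":0.04}]'
python3 look.py w14;python3 -c "
from h import *
to([594.8,186.9,110])
s=bot.sense()['eef_pos']; d=s[:2]-[594.8,186.9]; print(np.hypot(*d),np.degrees(np.arctan2(d[1],d[0]))%360)"
```

```text
time: 25.35
eef_pos: [493.7, 114.0, 109.9]
orientation: [-0.306, 0.952, 0.002, -0.002]
force: [-7.9, 7.4, 3.8]
grip_width: 0.457
t 25.4 tcp [493.7 114.1 109.9] F [-8.5  8.   2.5] yaw -144.31 zax [-0.0041  0.0027 -1.    ] q6 -2.13 g 40.0
shift [-123.5    1.6 -152.3]
t 25.4 tcp [493.7 114.1 109.9] F [-8.5  8.   2.5] yaw -144.31 zax [-0.0041  0.0027 -1.    ] q6 -2.13 g 40.0
shift [-124.6    0.2   -0.3]
124.59626015373838 215.7730933173664
```

At the stop: the force rises to about 12 N with no more motion. Backing off the push, opening, and rising straight up.

```bash
python3 -m jog '[{"x":0,"y":0.005,"z":0,"rx":0,"ry":0,"rz":0,"grip":0.05},{"x":0,"y":0.005,"z":0,"rx":0,"ry":0,"rz":0,"grip":0.056},{"x":0,"y":0.005,"z":0,"rx":0,"ry":0,"rz":0,"grip":0.056},{"x":0,"y":0.005,"z":0,"rx":0,"ry":0,"rz":0,"grip":0.056}]'
python3 -m jog '[{"x":0,"y":0,"z":-0.015,"rx":0,"ry":0,"rz":0,"grip":0.056},{"x":0,"y":0,"z":-0.035,"rx":0,"ry":0,"rz":0,"grip":0.056},{"x":0,"y":0,"z":-0.065,"rx":0,"ry":0,"rz":0,"grip":0.056},{"x":0,"y":0,"z":-0.1,"rx":0,"ry":0,"rz":0,"grip":0.056},{"x":0,"y":0,"z":-0.13,"rx":0,"ry":0,"rz":0,"grip":0.056}]'
python3 -m jog '[{"x":0.03,"y":0,"z":0,"rx":0,"ry":0,"rz":0,"grip":0.056},{"x":0.06,"y":0,"z":-0.02,"rx":0,"ry":0,"rz":0,"grip":0.056},{"x":0.08,"y":0,"z":-0.04,"rx":0,"ry":0,"rz":0,"grip":0.056},{"x":0.08,"y":0,"z":-0.04,"rx":0,"ry":0,"rz":0,"grip":0.056},{"x":0.08,"y":0,"z":-0.04,"rx":0,"ry":0,"rz":0,"grip":0.056}]'
python3 - <<'E'
from h import *
to(None)
for c in ["scene","side"]:
    im=read_camera(c); cv2.imwrite(f"pics/end{c}.png",im[:,:,::-1])
    i=camera_info(c);u,v=proj(i,[570,180,120]).astype(int)
    cv2.imwrite(f"pics/e{c}.png",cv2.resize(im[max(v-60,0):v+60,u-70:u+70,::-1],None,fx=4.6,fy=4.6,interpolation=cv2.INTER_CUBIC))
    a=np.radians(212.7); print(c,u-70,max(v-60,0),proj(i,[594.8+124*np.cos(a),186.9+124*np.sin(a),114]),proj(i,[594.8,186.9,170]))
E
```

```text
time: 25.73
eef_pos: [493.3, 116.3, 110.8]
orientation: [-0.306, 0.952, -0.0, 0.001]
force: [1.3, 0.4, -0.5]
grip_width: 0.622
time: 26.15
eef_pos: [493.0, 116.3, 242.6]
orientation: [-0.306, 0.952, -0.0, 0.001]
force: [0.8, 0.1, 0.4]
grip_width: 0.641
time: 26.57
eef_pos: [428.5, 69.3, 282.2]
orientation: [-0.306, 0.952, -0.001, 0.002]
force: [0.4, 0.8, -0.0]
grip_width: 0.642
t 26.57 tcp [428.5  69.3 282.2] F [ 0.4  0.8 -0. ] yaw -144.4 zax [ 4.8e-03 -3.0e-04 -1.0e+00] q6 -2.21 g 55.9
scene 274 110 [314.09047388 173.2411773 ] [353.47501082 160.89032962]
side 241 171 [344.51146705 218.9165468 ] [300.86815461 221.15149492]
```

View pics/escene.png

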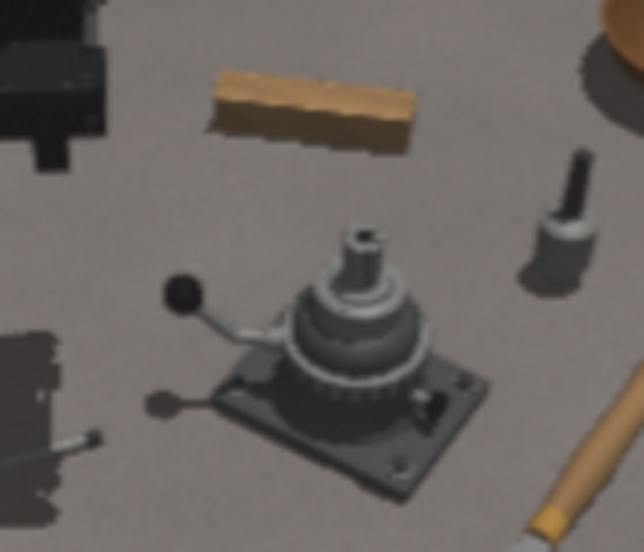

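View pics/eside.png

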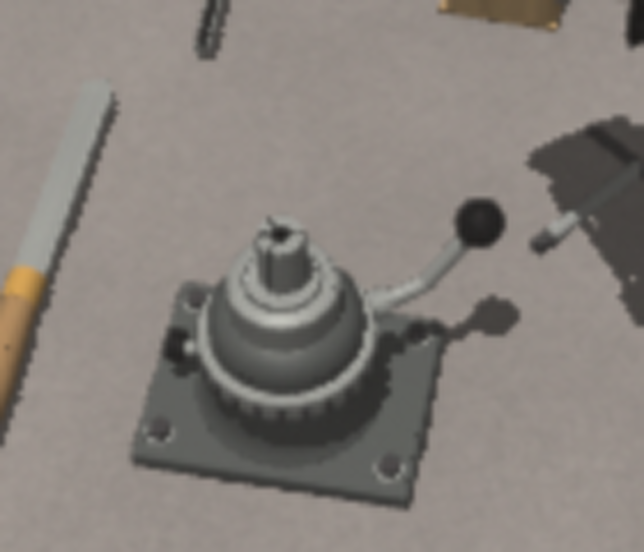

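View pics/endscene.png

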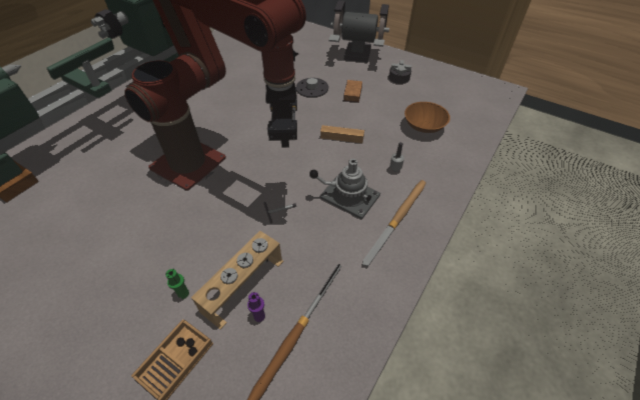

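The final views match the closed and home positions: knob at scene (313.8,174.1) against predicted (314.1,173.2), and nose at (352.9,161.7) against (353.5,160.9). The tools and short collets are where they were, and the robot is clear. Handing in.

```bash
python3 -c "
from station import order
print(order.finish_job())"
```

```text
the job is handed in; nothing more can be done
None
```

I loaded the long-nosed steel collet into the fixture, swung the lever over to its stop, and handed the job in at about 27 s. No verdict was reported.

- **Finding the key:** I rested the collet on the key with about 9 N and swept its keyway from about −61°. It dropped over the key at about +11°. No force I read at the end of a move was above about 12 N, and that was at the lever stop.
- **Seating:** I lowered it in the grip until the flange stopped at the predicted height, with about 8 N on the seat. After I let go, the nose measured within about 1 mm of the bore axis.
- **Lever:** the force climbed to about 12 N at the stop with no further motion. The final scene and side pictures place the knob within about 1 pixel of where a 1.2 rad lever would put it.
- **Everything else:** the last scene view shows the short collets and tools where they were, by eye only. The robot was clear of everything.

Two readings disagreed. In the wrist picture the networks reported the green and purple look-alikes as the collet, so I took the position from the picture instead. My first reading of the lever's starting position was about 0.17 rad, just above the stated 0.15, which is within measuring error.

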